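Unload the ejector nest and cross-stack tapered wedges on the pallet

TASK

Stack all the tapered wedges in one pile in the middle of the pallet, in level layers: each layer is two wedges laid one on the other, turned end for end (thick end over thin end) so that its top is level; the first layer points at the pallet's dark coupling block, the next lies crosswise on it, and so on by turns (an odd last wedge lies alone as a started layer). The wedge in the nest must be pushed out by pressing the ejector's tab fully home and goes on last, at the very top, for inspection; leave the other things on the table alone.

Things in the scene. Friction and masses are not known exactly. Their poses are not given: they have to be found in the camera images.
- w0_mid (a point): centre of the wedge that starts fully inside the nest's slot, its thick end inward, too close to the walls to be gripped there. All wedges: aluminium, about 0.2 kg, 90 mm long, 36 mm wide with upright parallel sides, 26 mm thick at one end, 14 mm at the other. Both large faces are flat and alike, either may lie down; they converge by 0.133 rad. A dark line across each face, 11 mm from the thick end, marks it
- w1_mid (a point): centre of a loose wedge (or None: only 4 to 6 loose ones are there). Its x axis runs along the mid-plane (half-way between the large faces) to the thick end, y across the width, z out of a large face. Lying on a level surface its centre is 10 mm up and x points 0.066 rad upward; as the upper one of a level pair (40 mm high together) its centre is 30 mm up and x points 0.066 rad downward
- w2_mid (a point): centre of a loose wedge on the table, same as w1 (or None: only 4 to 6 loose ones are there)
- w3_mid (a point): centre of a loose wedge on the table, same as w1 (or None: only 4 to 6 loose ones are there)
- w4_mid (a point): centre of a loose wedge on the table, same as w1 (or None: only 4 to 6 loose ones are there)
- w5_mid (a point): centre of a loose wedge on the table, same as w1 (or None: only 4 to 6 loose ones are there)
- w6_mid (a point): centre of a loose wedge on the table, same as w1 (or None: only 4 to 6 loose ones are there)
- pallet_top (a point): centre of the top face of the fixed pallet, a square aluminium plate 140 x 140 mm, its top 15 mm above the table; z up; x towards the dark coupling block, 50 mm wide and 26 mm high above the table, that stands against one edge of the plate (70 to 110 mm from the centre). Place and yaw vary.
- mouth (a point): middle of the open mouth of the fixed ejector nest, on its floor 6 mm above the table; x points along the slot into the nest, towards the tab; z up. The slot is 39 mm wide; its walls are 12 mm thick, rise 34 mm above the floor and reach 111 mm inward. Outside the mouth a plate at floor level runs out 100 mm, 130 mm wide. Place and yaw vary.
- tab (a point): middle of the outer face of the ejector's black push tab, an upright plate 44 mm wide, 12 mm thick, its underside 8 mm and its top 54 mm above the table, this point 36 mm above it. At rest it stands 195 mm beyond the mouth along the mouth's x axis; it is pushed from outside towards the mouth (along the mouth's -x). Behind it there is free table.
- ejector (a joint): travel of the ejector slide in m: 0 at rest, 0.07 when pressed fully home. A spring pushes it back (3 N at rest, about 7 N at the end, plus the wedge's friction). Its foot pushes the wedge out through the mouth by the same travel: then 70 mm of the wedge stands out of the mouth, and stays there when the slide returns.
- bush: bystander, not to be disturbed: plain steel bush, 44 mm across, 35 mm high; origin at its underside middle
- oiler: bystander, not to be disturbed: white oil bottle, 130 mm high; origin at its underside middle
- setblock: bystander, not to be disturbed: dark steel setting block 50 x 30 x 30 mm; origin at its underside middle
- screwcup: bystander, not to be disturbed: small steel bowl, 70 mm across; origin at its underside middle
- jaw: bystander, not to be disturbed: steel vice jaw, 60 x 50 x 38 mm; origin at its underside middle
- scraper: bystander, not to be disturbed: screwdriver, 170 mm long; origin at its underside
Mind the look-alikes: they are no part of the job. There is more than one size of the part that bears pallet_top; the job needs the larger. What is shaped like the part that bears w0_mid but blue is not meant.

How it is judged (in metres and radians):
On the way:
1. the ejector is pressed fully home, with the nest's wedge out of the mouth (value of joint ejector above 0.062 m and x of w0_mid in the frame of mouth below -0.01 m), for 0.1 s.
At the end, for the whole second after the job is handed in: all wedges at rest in one pile, centres within 16 mm of the pallet's centre line; mid-planes within 0.125 rad of level (only true if each pair is turned end for end); layers 1 and 3 along the pallet's x, layer 2 across, within 0.22 rad; the nest's wedge topmost (horizontal distance between each of w0_mid, w1_mid, w2_mid, w3_mid, w4_mid, w5_mid, w6_mid and pallet_top below 0.016 m and z of each of w0_mid, w1_mid, w2_mid, w3_mid, w4_mid, w5_mid, w6_mid in the frame of pallet_top above 0.004 m and (angle between w0_mid's own z axis and vertical below 0.125 rad or angle between w0_mid's own z axis and vertical above 3.0166 rad) and ((angle between the x axis of w0_mid and the x axis of pallet_top, either way round below 0.22 rad and z of w0_mid in the frame of pallet_top below 0.04 m) or (angle between the x axis of w0_mid and the y axis of pallet_top, either way round below 0.22 rad and z of w0_mid in the frame of pallet_top between 0.04 and 0.08 m) or (angle between the x axis of w0_mid and the x axis of pallet_top, either way round below 0.22 rad and z of w0_mid in the frame of pallet_top between 0.08 and 0.12 m) or (angle between the x axis of w0_mid and the y axis of pallet_top, either way round below 0.22 rad and z of w0_mid in the frame of pallet_top between 0.12 and 0.16 m)) and (angle between w1_mid's own z axis and vertical below 0.125 rad or angle between w1_mid's own z axis and vertical above 3.0166 rad) and ((angle between the x axis of w1_mid and the x axis of pallet_top, either way round below 0.22 rad and z of w1_mid in the frame of pallet_top below 0.04 m) or (angle between the x axis of w1_mid and the y axis of pallet_top, either way round below 0.22 rad and z of w1_mid in the frame of pallet_top between 0.04 and 0.08 m) or (angle between the x axis of w1_mid and the x axis of pallet_top, either way round below 0.22 rad and z of w1_mid in the frame of pallet_top between 0.08 and 0.12 m) or (angle between the x axis of w1_mid and the y axis of pallet_top, either way round below 0.22 rad and z of w1_mid in the frame of pallet_top between 0.12 and 0.16 m)) and (angle between w2_mid's own z axis and vertical below 0.125 rad or angle between w2_mid's own z axis and vertical above 3.0166 rad) and ((angle between the x axis of w2_mid and the x axis of pallet_top, either way round below 0.22 rad and z of w2_mid in the frame of pallet_top below 0.04 m) or (angle between the x axis of w2_mid and the y axis of pallet_top, either way round below 0.22 rad and z of w2_mid in the frame of pallet_top between 0.04 and 0.08 m) or (angle between the x axis of w2_mid and the x axis of pallet_top, either way round below 0.22 rad and z of w2_mid in the frame of pallet_top between 0.08 and 0.12 m) or (angle between the x axis of w2_mid and the y axis of pallet_top, either way round below 0.22 rad and z of w2_mid in the frame of pallet_top between 0.12 and 0.16 m)) and (angle between w3_mid's own z axis and vertical below 0.125 rad or angle between w3_mid's own z axis and vertical above 3.0166 rad) and ((angle between the x axis of w3_mid and the x axis of pallet_top, either way round below 0.22 rad and z of w3_mid in the frame of pallet_top below 0.04 m) or (angle between the x axis of w3_mid and the y axis of pallet_top, either way round below 0.22 rad and z of w3_mid in the frame of pallet_top between 0.04 and 0.08 m) or (angle between the x axis of w3_mid and the x axis of pallet_top, either way round below 0.22 rad and z of w3_mid in the frame of pallet_top between 0.08 and 0.12 m) or (angle between the x axis of w3_mid and the y axis of pallet_top, either way round below 0.22 rad and z of w3_mid in the frame of pallet_top between 0.12 and 0.16 m)) and (angle between w4_mid's own z axis and vertical below 0.125 rad or angle between w4_mid's own z axis and vertical above 3.0166 rad) and ((angle between the x axis of w4_mid and the x axis of pallet_top, either way round below 0.22 rad and z of w4_mid in the frame of pallet_top below 0.04 m) or (angle between the x axis of w4_mid and the y axis of pallet_top, either way round below 0.22 rad and z of w4_mid in the frame of pallet_top between 0.04 and 0.08 m) or (angle between the x axis of w4_mid and the x axis of pallet_top, either way round below 0.22 rad and z of w4_mid in the frame of pallet_top between 0.08 and 0.12 m) or (angle between the x axis of w4_mid and the y axis of pallet_top, either way round below 0.22 rad and z of w4_mid in the frame of pallet_top between 0.12 and 0.16 m)) and (angle between w5_mid's own z axis and vertical below 0.125 rad or angle between w5_mid's own z axis and vertical above 3.0166 rad) and ((angle between the x axis of w5_mid and the x axis of pallet_top, either way round below 0.22 rad and z of w5_mid in the frame of pallet_top below 0.04 m) or (angle between the x axis of w5_mid and the y axis of pallet_top, either way round below 0.22 rad and z of w5_mid in the frame of pallet_top between 0.04 and 0.08 m) or (angle between the x axis of w5_mid and the x axis of pallet_top, either way round below 0.22 rad and z of w5_mid in the frame of pallet_top between 0.08 and 0.12 m) or (angle between the x axis of w5_mid and the y axis of pallet_top, either way round below 0.22 rad and z of w5_mid in the frame of pallet_top between 0.12 and 0.16 m)) and (angle between w6_mid's own z axis and vertical below 0.125 rad or angle between w6_mid's own z axis and vertical above 3.0166 rad) and ((angle between the x axis of w6_mid and the x axis of pallet_top, either way round below 0.22 rad and z of w6_mid in the frame of pallet_top below 0.04 m) or (angle between the x axis of w6_mid and the y axis of pallet_top, either way round below 0.22 rad and z of w6_mid in the frame of pallet_top between 0.04 and 0.08 m) or (angle between the x axis of w6_mid and the x axis of pallet_top, either way round below 0.22 rad and z of w6_mid in the frame of pallet_top between 0.08 and 0.12 m) or (angle between the x axis of w6_mid and the y axis of pallet_top, either way round below 0.22 rad and z of w6_mid in the frame of pallet_top between 0.12 and 0.16 m)) and ((height (world z) of w1_mid below 0.035 m and height (world z) of w0_mid above 0.035 m) or (height (world z) of w1_mid below 0.055 m and height (world z) of w0_mid above 0.055 m) or (height (world z) of w1_mid below 0.075 m and height (world z) of w0_mid above 0.075 m) or (height (world z) of w1_mid below 0.095 m and height (world z) of w0_mid above 0.095 m) or (height (world z) of w1_mid below 0.115 m and height (world z) of w0_mid above 0.115 m) or (height (world z) of w1_mid below 0.135 m and height (world z) of w0_mid above 0.135 m)) and ((height (world z) of w2_mid below 0.035 m and height (world z) of w0_mid above 0.035 m) or (height (world z) of w2_mid below 0.055 m and height (world z) of w0_mid above 0.055 m) or (height (world z) of w2_mid below 0.075 m and height (world z) of w0_mid above 0.075 m) or (height (world z) of w2_mid below 0.095 m and height (world z) of w0_mid above 0.095 m) or (height (world z) of w2_mid below 0.115 m and height (world z) of w0_mid above 0.115 m) or (height (world z) of w2_mid below 0.135 m and height (world z) of w0_mid above 0.135 m)) and ((height (world z) of w3_mid below 0.035 m and height (world z) of w0_mid above 0.035 m) or (height (world z) of w3_mid below 0.055 m and height (world z) of w0_mid above 0.055 m) or (height (world z) of w3_mid below 0.075 m and height (world z) of w0_mid above 0.075 m) or (height (world z) of w3_mid below 0.095 m and height (world z) of w0_mid above 0.095 m) or (height (world z) of w3_mid below 0.115 m and height (world z) of w0_mid above 0.115 m) or (height (world z) of w3_mid below 0.135 m and height (world z) of w0_mid above 0.135 m)) and ((height (world z) of w4_mid below 0.035 m and height (world z) of w0_mid above 0.035 m) or (height (world z) of w4_mid below 0.055 m and height (world z) of w0_mid above 0.055 m) or (height (world z) of w4_mid below 0.075 m and height (world z) of w0_mid above 0.075 m) or (height (world z) of w4_mid below 0.095 m and height (world z) of w0_mid above 0.095 m) or (height (world z) of w4_mid below 0.115 m and height (world z) of w0_mid above 0.115 m) or (height (world z) of w4_mid below 0.135 m and height (world z) of w0_mid above 0.135 m)) and ((height (world z) of w5_mid below 0.035 m and height (world z) of w0_mid above 0.035 m) or (height (world z) of w5_mid below 0.055 m and height (world z) of w0_mid above 0.055 m) or (height (world z) of w5_mid below 0.075 m and height (world z) of w0_mid above 0.075 m) or (height (world z) of w5_mid below 0.095 m and height (world z) of w0_mid above 0.095 m) or (height (world z) of w5_mid below 0.115 m and height (world z) of w0_mid above 0.115 m) or (height (world z) of w5_mid below 0.135 m and height (world z) of w0_mid above 0.135 m)) and ((height (world z) of w6_mid below 0.035 m and height (world z) of w0_mid above 0.035 m) or (height (world z) of w6_mid below 0.055 m and height (world z) of w0_mid above 0.055 m) or (height (world z) of w6_mid below 0.075 m and height (world z) of w0_mid above 0.075 m) or (height (world z) of w6_mid below 0.095 m and height (world z) of w0_mid above 0.095 m) or (height (world z) of w6_mid below 0.115 m and height (world z) of w0_mid above 0.115 m) or (height (world z) of w6_mid below 0.135 m and height (world z) of w0_mid above 0.135 m)) and linear speed of each of w0, w1, w2, w3, w4, w5, w6 below 0.02 m/s); the robot touches nothing.
It fails at once if a bystander is moved by more than 40 mm (distance of any of bush, oiler, setblock, screwcup, jaw, scraper from where it was at the start of the episode above 0.04 m).
Of w1, w2, w3, w4, w5, w6 only 4 to 6 are there at a start; the rules pass over those that are not, and their reading is None.
At some moment in a run one of w0 may be knocked a few centimetres aside while the robot is not near it.
Once in a run the grip may slacken for a moment while it holds something.
It also fails if it takes over 210 s, if anything falls off the work surface, if the arm or the gripper's body presses on something with over 40 N, if the wrist force passes 120 N, or if a joint passes its speed limit or range.

ROBOT

A 6-joint arm with a two-finger parallel gripper is mounted at the origin on the work surface. World frame = base frame: x ahead of the robot, y to its left, z up, the work surface at z = 0. Lengths are in mm, angles in degrees, forces in N, time in s.
With the tool pointing down it reaches from about 325 to 775 mm from the base axis. Payload 9.3 kg.
Tool frame: the origin (TCP) lies at the very end of the fingers, on their centre line; the grasp point (between the pads) lies 19 mm behind it (arm.tcp_to_grasp is the distance from the TCP to the grasp point, in mm); z points along the fingers, y is the line along which they close (so a half turn about z gives the same grasp; the last joint's range is limited). The gripper opens to 85 mm and grips with 20 to 120 N. Pads are 22 mm wide; open, the fingers measure 114 mm over their backs; the gripper's body (76 mm by 85 mm) begins 54 mm behind the grasp point. The pads swing forward as they close: fully open they stand 13 mm farther back than shut.
Start: joints at [-8.743, 14.817, 1.232, 76.415, 0, 81.257], TCP at [549.997, -0.004, 231.279] pointing down, gripper open.
Joint ranges: [-174.27, 174.27], [-52.1, 104.24], [-59.71, 78.15], [-110.17, 111.67], [-87.03, 83.33], [-180, 180]. Speed limits (degrees/s): [127.2, 127.2, 159.86, 180, 180, 180].

INTERFACE

Orientations are given as a 3x3 rotation matrix whose columns are the frame's x, y, z axes.
In Python, from plant import state, imaging, finish_job, arm gives the robot as it stands.
- The arm moves only by the tool servo_tool, never from a script. Its argument "targets" is a list of rows, each a list of 3 entries, a list of its own where there are three numbers: the shift along the tool's x, y, z each as a share of 2 cm, from -1 to 1, then the turn, a rotation vector about the tool's x, y, z each as a share of 6 degrees, from -1 to 1, then the opening, from -1 (shut) to 1 (fully open). A call has 1 to 20 rows; each row shifts and turns the commanded pose from where the row before left it, along the tool's axes as they then stand; what a row does not reach is not made up. A row lasts 1/12 s, in which the tool goes at most 41.7 mm and 7.16 degrees, less where a joint would pass 70% of its speed; a pose out of reach is approached as far as the arm can. A call with a number of a shift or a turn outside -1 to 1 is refused whole. A call with a gripper value outside its range is refused whole. The fingers move at their own pace and stop on an object; "grip_force" is the grip in N (left out, the last holds). Time passes only in rows, so rows that do not move let the fingers close. It gives the time, the measured TCP pose, the force, the opening and the grip force at its end, in the units of the state.
- state(): the state, without advancing time (a new reading comes with each control period).
- imaging.capture(name): name is "scene" or "side" or "wrist"; returns a dict with "pixels" (400x640x3 uint8, red, green, blue), "K" (3x3 intrinsics, pixels), "T" (4x4, takes a point from camera to world coordinates); the wrist camera has in their place "hand_eye" (4x4, takes a point from camera to tool coordinates, whose origin is the TCP and whose axes are the flange's). Camera axes: x right, y down, z forward; pixel columns grow to the right and rows downward; lengths in mm; the calibration is good to about 2 mm. A picture is of the moment at which its call begins: read the wrist's pose just before it. There is no depth.
- finish_job(): hands the job in; it is judged then, once.
Trained networks look in a picture, given as the dict that the camera call returned (one of the last four; its "shot" number tells which), for a name from the list of things; names that differ only in an ending like _2 or _b are one class to them, and where a whole thing is asked for, a point or a joint stands for the part that bears it (a point fixed in the world has none). Each returns a list of dicts, best first, with "conf" (0 to 1); they miss things now and then, are a little off and sometimes report something else, mostly with a low value. They report only what shows in the picture. A call takes as long as a camera call. They do not tell look-alikes from the thing itself.
- imaging.silhouettes(picture, query): "mask" (400x640 bool, what is visible of it).
- imaging.pinpoint(picture, query): "point" ([x, y, z] in mm, in world coordinates, good to about 4 mm: a listed point, or the origin of a listed thing).
The state is a dict: "clock": time; "joints": joint angles; "dq": joint speeds; "joint_efforts": joint torques, N m; "ee_pos": TCP position; "orientation": TCP orientation; "wrist_force": force on the tool from outside, world axes, zero at the start; "wrist_torque": the same for the moment, N m; "opening": opening from 0.0 (shut) to 1.0 (fully open); "finger_force": force on a finger pad.
Only numpy, scipy, OpenCV 4.12 (cv2) and the standard library are available. Lean on these libraries where they do the work, as an engineer would, in place of code of your own. Each camera call takes 0.05 s, during which the arm holds its last target. There are 200 camera calls.

## Working session

There is one attempt and no reset: what is moved stays moved. The work goes in short steps, Python scripts to look and compute and a tool call to move; the robot and the scene stay as the last step left them, time stands still between calls to the robot, and variables do not carry over. Pictures are saved under pics/ and viewed, at most 14 in all, crops included, and the job is handed in when it is done.

Besides the shell and the picture viewer there is one more tool, called after ">>>" as name([rows], argument=value, ...), one row to a line, values as JSON. servo_tool: Moves the arm, as the interface text tells. Shift numbers are shares of 2 cm and turn numbers shares of 6 degrees, none past 1 either way. Its arguments: {"type":"object","properties":{"targets":{"type":"array"},"grip_force":{"type":"number"}},"required":["targets"]}

```bash
mkdir -p pics; ls; cat > h.py <<'E'
import numpy as np, cv2
from plant import state, imaging, finish_job, arm
def cap(n):
    s=state(); p=imaging.capture(n)
    if n=='wrist':
        T=np.eye(4);T[:3,:3]=np.array(s['orientation']);T[:3,3]=s['ee_pos']
        p['TW']=T@np.array(p['hand_eye'])
    else: p['TW']=np.array(p['T'])
    return p
def save(p,f): cv2.imwrite('pics/'+f,p['pixels'][:,:,::-1])
def ray(p,uv,z):
    T=p['TW'];d=T[:3,:3]@np.linalg.inv(p['K'])@np.array([uv[0],uv[1],1.]);o=T[:3,3]
    return o+d*(z-o[2])/d[2]
def proj(p,X):
    T=np.linalg.inv(p['TW']);c=T[:3,:3]@np.array(X)+T[:3,3];q=np.array(p['K'])@c
    return q[:2]/q[2]
E
python3 - <<'E'
from h import *
s=state();print({k:np.round(v,2).tolist() for k,v in s.items()})
for n in ['scene','side']:
    p=cap(n);save(p,n+'0.png');print(n,np.round(p['TW'],2).tolist(),np.round(p['K'],0).tolist())
    for q in ['w0_mid','w1_mid','pallet_top','mouth','tab']:
        for r in imaging.pinpoint(p,q): print(q,np.round(r['point']),round(r['conf'],2),np.round(proj(p,r['point'])))
E
```

```text
pics
{'clock': 0.0, 'joints': [-8.74, 14.85, 1.19, 76.41, -0.0, 81.26], 'dq': [-0.04, -0.08, -0.08, 0.02, 0.05, -0.06], 'joint_efforts': [-0.0, -55.56, 34.45, 0.01, -0.0, 0.0], 'ee_pos': [549.72, 0.02, 230.66], 'orientation': [[-0.0, 1.0, -0.0], [1.0, 0.0, 0.0], [0.0, -0.0, -1.0]], 'wrist_force': [-0.92, -0.62, 0.47], 'wrist_torque': [-0.03, -0.0, 0.02], 'finger_force': 0.0, 'opening': 1.0}
scene [[-0.72, 0.53, -0.45, 1090.5], [0.69, 0.55, -0.46, 550.44], [0.0, -0.64, -0.77, 1005.02], [0.0, 0.0, 0.0, 1.0]] [[426.0, 0.0, 322.0], [0.0, 426.0, 200.0], [0.0, 0.0, 1.0]]
w0_mid [645. 448.  10.] 0.91 [426. 346.]
w0_mid [602.  44.  14.] 0.73 [321. 233.]
w0_mid [ 604. -454.    2.] 0.36 [219. 149.]
w1_mid [435.  51.   8.] 0.6 [362. 205.]
pallet_top [ 355. -444.    7.] 0.68 [277. 117.]
pallet_top [ 503. -272.   12.] 0.66 [276. 160.]
pallet_top [ 604. -451.    2.] 0.63 [220. 150.]
pallet_top [ 694. -156.   -3.] 0.4 [252. 215.]
mouth [601.  -4.   8.] 0.63 [310. 225.]
tab [617. 194.  38.] 0.67 [356. 265.]
side [[0.7, -0.42, 0.57, -215.38], [-0.71, -0.42, 0.56, -754.07], [0.0, -0.8, -0.6, 874.18], [0.0, 0.0, 0.0, 1.0]] [[401.0, 0.0, 323.0], [0.0, 401.0, 200.0], [0.0, 0.0, 1.0]]
w0_mid [634. 326.  11.] 0.55 [279. 170.]
w0_mid [639. 443.   9.] 0.46 [262. 159.]
w1_mid [430.  52.   9.] 0.6 [286. 224.]
pallet_top [ 353. -444.   11.] 0.68 [393. 327.]
pallet_top [ 504. -273.   15.] 0.61 [377. 261.]
pallet_top [426. 285.  10.] 0.37 [243. 196.]
pallet_top [505. 387.   7.] 0.21 [244. 177.]
mouth [606.  -4.   8.] 0.61 [335. 209.]
mouth [ 742. -299.    2.] 0.32 [428. 231.]
mouth [505. 390.   8.] 0.29 [244. 177.]
tab [618. 191.  38.] 0.55 [299. 179.]
```

View pics/scene0.png

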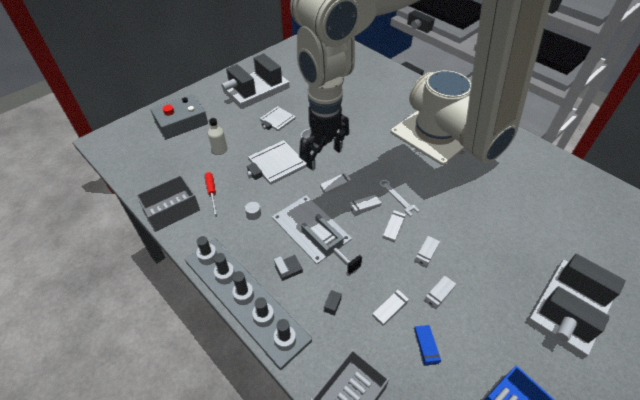

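View pics/side0.png

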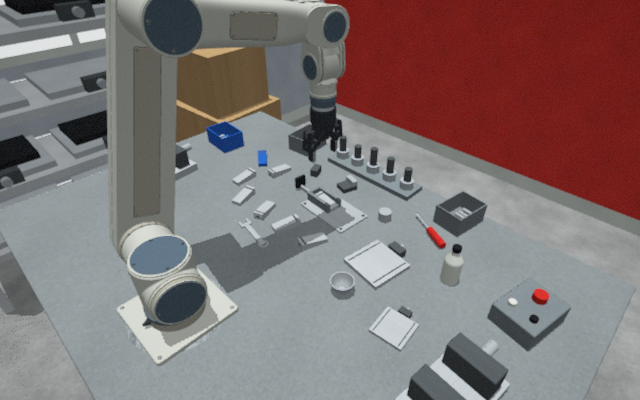

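The scene shows six loose wedges: (334,183), (367,204), (395,225), (428,249), (440,290) and (390,306). The blue decoy is at (428,345). The large pallet is at (277,161), its block to the left at (253,172), and the small decoy pallet is at (277,118). The nest is at (320,233) with its tab at (354,265). The side view agrees.

```bash
cat >> h.py <<'E'
def wedges(p,z=10):
    """bright quadrilaterals -> world centre, yaw (mod 180), length, width at height z"""
    g=cv2.cvtColor(p['pixels'],cv2.COLOR_RGB2HSV); m=((g[:,:,2]>150)&(g[:,:,1]<40)).astype('uint8')
    out=[]
    for c in cv2.findContours(m,cv2.RETR_EXTERNAL,cv2.CHAIN_APPROX_NONE)[0]:
        if cv2.contourArea(c)<60: continue
        w=np.array([ray(p,q,z)[:2] for q in c[:,0,:]],np.float32)
        (cx,cy),(a,b),t=cv2.minAreaRect(w)
        if a<b:a,b,t=b,a,t+90
        out.append((cx,cy,(t+90)%180-90,a,b)+tuple(c[:,0,:].mean(0)))
    return out
E
python3 - <<'E'
from h import *
for n in ['scene','side','wrist']:
    p=cap(n);print(n)
    if n=='wrist': save(p,'wrist0.png');print(np.round(p['hand_eye'],2).tolist(),p['K'][0,0])
    for w in wedges(p,14): 
        if 250<w[0]<800 and 15<w[4]<70 and 50<w[3]<130: print(np.round(w))
E
```

```text
scene
[362. 685. -86.  75.  66. 577. 337.]
[546. 456. -66.  72.  60. 456. 318.]
[491. 379.   1.  75.  51. 440. 286.]
[749.  38.  66.  63.  26. 280. 263.]
[365. 328.   1.  62.  48. 454. 246.]
[706.  10.  87.  75.  54. 286. 246.]
[600.  43.  90.  72.  37. 323. 234.]
[547.  75.  79.  98.  47. 342. 229.]
[419.  61. -21.  76.  28. 368. 203.]
[435. -83. -17.  80.  48. 327. 180.]
[ 548. -530.  -10.   90.   63.  220.  128.]
side
wrist
[[0.0, -0.96, -0.27, 68.88], [1.0, 0.0, 0.0, 0.3], [-0.0, -0.27, 0.96, -142.57], [0.0, 0.0, 0.0, 1.0]] 277.19165606815346
[440. -85.   2.  83.  24. 245. 230.]
[608.  41.  85.  63.  37. 368. 141.]
[775.  54.  73.  54.  21. 500. 131.]
[424.  62. -17.  74.  28. 220. 124.]
[559.  64.  86.  90.  33. 329. 122.]
[339. 122.  80. 108.  34. 145.  63.]
[435. 173.  19.  80.  37. 222.  25.]
```

View pics/wrist0.png

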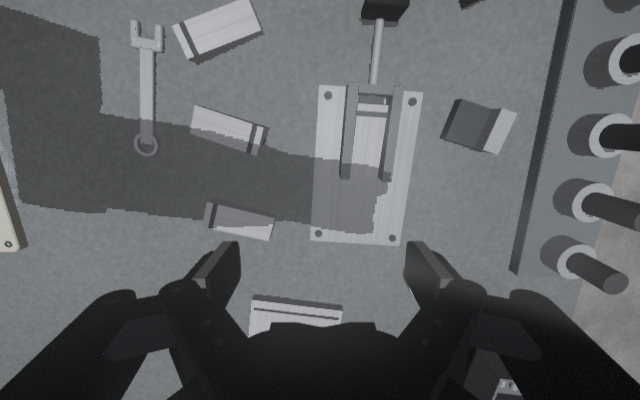

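```bash
cat >> h.py <<'E'
from scipy.optimize import minimize
def W(x,y,yaw,zb=0,P=None):
    """8 corners of wedge lying on zb, thick end to yaw (rad)"""
    P=np.array([[s*45,t*18,zb+h] for t in(-1,1) for s,h in((1,0),(1,26),(-1,0),(-1,14))],float)
    c,n=np.cos(yaw),np.sin(yaw)
    return P@np.array([[c,n,0],[-n,c,0],[0,0,1]])+[x,y,0]
def poly(p,X):
    q=np.array([proj(p,a) for a in X],np.float32); return cv2.convexHull(q)
def fitmask(p,m,zb=0):
    m=m.astype('uint8'); ys,xs=np.nonzero(m)
    r=np.array([ray(p,a,zb+10)[:2] for a in zip(xs[::3],ys[::3])],np.float32)
    (cx,cy),(a,b),t=cv2.minAreaRect(r)
    if a<b:t+=90
    u0,v0=max(xs.min()-25,0),max(ys.min()-25,0); M=cv2.resize(m[v0:v0+400,u0:u0+400][:np.ptp(ys)+50,:np.ptp(xs)+50]*255,None,fx=3,fy=3)/255.
    def cost(v):
        R=np.zeros(M.shape,np.uint8); h=poly(p,W(v[0],v[1],v[2]/20,zb))
        cv2.fillPoly(R,[np.round(((h-[u0,v0]+.5)*3-.5)*16).astype(int)],1,shift=4)
        return 1-np.minimum(R,M).sum()/np.maximum(R,M).sum()
    best=[]
    for k in(0,180):
        o=minimize(cost,[cx,cy,np.radians(t+k)*20],method='Nelder-Mead',options=dict(initial_simplex=[[cx,cy,np.radians(t+k)*20]]+[[cx+d[0],cy+d[1],np.radians(t+k)*20+d[2]] for d in((6,0,0),(0,6,0),(0,0,3))],maxiter=150))
        x,y,w=o.x[0],o.x[1],o.x[2]/20
        g=cv2.cvtColor(p['pixels'],cv2.COLOR_RGB2GRAY)
        def s(l): return np.median([cv2.getRectSubPix(g,(1,1),tuple(map(float,proj(p,[x+l*np.cos(w)-j*np.sin(w),y+l*np.sin(w)+j*np.cos(w),zb+20+l*.133]))))[0,0] for j in range(-12,13,3)])
        prof=min(s(l) for l in(31,33,34,35,37))-s(22)
        best.append((x,y,(np.degrees(w)+180)%360-180,o.fun,prof))
    return best
def look(n='wrist',q='w1_mid',fn=None,cmin=.3,zb=0):
    p=cap(n); 
    if fn: save(p,fn)
    for r in imaging.silhouettes(p,q):
        m=r['mask']
        if r['conf']<cmin or m.sum()<150: continue
        ys,xs=np.nonzero(m); e=xs.min()<2 or ys.min()<2 or xs.max()>637 or ys.max()>397
        for f in fitmask(p,m,zb): print(q,n,'px',int(xs.mean()),int(ys.mean()),'edge' if e else '','c%.2f'%r['conf'],'xy %.1f %.1f yaw %.1f iou %.2f line %.0f'%(f[0],f[1],f[2],1-f[3],f[4]))
    return p
E
python3 - <<'E'
from h import *
for n in ['wrist','scene','side']: look(n)
E
```

```text
w1_mid wrist px 228 129  c0.92 xy 434.4 54.5 yaw 160.9 iou 0.92 line 1
w1_mid wrist px 228 129  c0.92 xy 430.5 55.7 yaw -17.6 iou 0.97 line -90
w1_mid scene px 364 204  c0.78 xy 431.2 56.0 yaw 158.1 iou 0.89 line -1
w1_mid scene px 364 204  c0.78 xy 429.5 56.4 yaw -17.6 iou 0.93 line -93
w1_mid side px 286 223  c0.73 xy 432.8 54.0 yaw 171.3 iou 0.86 line -1
w1_mid side px 286 223  c0.73 xy 428.9 54.4 yaw -18.7 iou 0.88 line -83
```

```bash
python3 - <<'E'
from h import *
for n in ['scene','side']:
  p=cap(n)
  for k in range(7):
    for r in imaging.silhouettes(p,'w%d_mid'%k):
        m=r['mask']
        if r['conf']<.25 or m.sum()<60: continue
        ys,xs=np.nonzero(m)
        f=max(fitmask(p,m),key=lambda f:-f[3]-.002*f[4])
        print(k,n,int(xs.mean()),int(ys.mean()),'c%.2f xy %.1f %.1f yaw %.1f iou %.2f line %.0f'%(r['conf'],f[0],f[1],f[2],1-f[3],f[4]))
  for r in imaging.silhouettes(p,'pallet_top'):
    m=r['mask'];ys,xs=np.nonzero(m)
    if m.sum()<100: continue
    w=np.array([ray(p,a,15)[:2] for a in zip(xs,ys)],np.float32);print('pal',n,r['conf'],cv2.minAreaRect(w))
E
```

```text
0 scene 321 231 c0.73 xy 597.1 35.4 yaw 84.4 iou 0.68 line -87
0 scene 426 344 c0.71 xy 640.6 445.9 yaw 51.0 iou 0.92 line -7
1 scene 364 204 c0.63 xy 429.8 55.8 yaw -17.1 iou 0.93 line -97
2 scene 390 306 c0.89 xy 631.3 325.9 yaw 179.3 iou 0.91 line -111
3 scene 439 291 c0.66 xy 503.6 386.9 yaw 4.5 iou 0.92 line -98
4 scene 335 183 c0.93 xy 435.3 -65.9 yaw 161.9 iou 0.93 line -54
5 scene 426 251 c0.97 xy 426.6 287.0 yaw 14.0 iou 0.92 line -95
6 scene 393 226 c0.63 xy 431.4 168.6 yaw -157.9 iou 0.92 line -94
pal scene 0.84 ((372.5929260253906, -430.8373718261719), (116.23517608642578, 97.29825592041016), 6.624856472015381)
pal scene 0.64 ((521.328125, -267.0517883300781), (150.8559112548828, 180.71908569335938), 80.88796997070312)
0 side 327 200 c0.70 xy 618.6 45.3 yaw 74.0 iou 0.60 line -61
0 side 261 158 c0.56 xy 639.2 445.3 yaw 53.9 iou 0.87 line 1
1 side 285 223 c0.74 xy 428.4 55.1 yaw -16.1 iou 0.91 line -88
2 side 299 182 c0.75 xy 630.4 206.1 yaw -132.1 iou 0.65 line 4
2 side 277 170 c0.63 xy 630.0 324.6 yaw 177.2 iou 0.88 line -36
3 side 243 176 c0.58 xy 503.0 386.1 yaw 9.5 iou 0.85 line -60
4 side 311 240 c0.93 xy 434.6 -65.7 yaw 160.2 iou 0.89 line -51
5 side 242 195 c0.66 xy 424.7 284.5 yaw 14.2 iou 0.88 line -60
5 side 300 182 c0.55 xy 632.2 203.8 yaw -132.4 iou 0.72 line 4
6 side 262 210 c0.81 xy 425.9 167.1 yaw -155.9 iou 0.89 line -27
pal side 0.78 ((361.2068176269531, -445.7373046875), (124.13578033447266, 92.84893035888672), 6.063234806060791)
pal side 0.58 ((515.9305419921875, -278.0581359863281), (153.74337768554688, 195.6201171875), 82.11358642578125)
pal side 0.34 ((731.6586303710938, -308.13494873046875), (168.92779541015625, 31.872045516967773), 63.45411682128906)
```

>>> servo_tool([
  [[-1, -0.1, -0.1], [0, 0, 0], 1],
  [[-1, -0.1, -0.1], [0, 0, 0], 1],
  [[-1, -0.1, -0.1], [0, 0, 0], 1],
  [[-1, -0.1, -0.1], [0, 0, 0], 1],
  [[-1, -0.1, -0.1], [0, 0, 0], 1],
  [[-1, -0.1, -0.1], [0, 0, 0], 1],
  [[-1, -0.1, -0.1], [0, 0, 0], 1],
  [[-1, -0.1, -0.1], [0, 0, 0], 1],
  [[-1, -0.1, -0.1], [0, 0, 0], 1],
  [[-1, -0.1, -0.1], [0, 0, 0], 1],
  [[-1, -0.1, -0.1], [0, 0, 0], 1],
  [[-1, -0.1, -0.1], [0, 0, 0], 1],
  [[-1, -0.1, -0.1], [0, 0, 0], 1],
  [[-1, -0.1, -0.1], [0, 0, 0], 1],
  [[-1, -0.1, -0.1], [0, 0, 0], 1],
  [[0, 0, 0], [0, 0, 0], 1],
  [[0, 0, 0], [0, 0, 0], 1],
])

```text
clock: 3.37
ee_pos: [519.8, -300.9, 260.9]
orientation: [[0.002, 1.0, -0.0], [1.0, -0.002, 0.0], [0.0, -0.0, -1.0]]
wrist_force: [-0.2, 0.3, -0.5]
opening: 0.996
finger_force: 0.0
```

```bash
cat >> h.py <<'E'
def R_(a,tilt=0):
    a,t=np.radians(a),np.radians(tilt)
    R=np.column_stack([[np.cos(a),np.sin(a),0],[np.sin(a),-np.cos(a),0],[0,0,-1]])
    return R@cv2.Rodrigues(np.array([0,t,0.]))[0]
def go(x,y,z,a,tilt=0,N=None):
    """print constant row (shift,turn shares) repeated N times that leads from here to the goal"""
    s=state();R=np.array(s['orientation']);p=np.array(s['ee_pos'])
    w=cv2.Rodrigues(R.T@R_(a,tilt))[0].ravel(); D=R.T@(np.array([x,y,z])-p)
    for n in range(1,200):
        k=N or n
        v=np.linalg.solve(sum(cv2.Rodrigues(w*i/k)[0] for i in range(k)),D)/20; t=np.degrees(w)/6/k
        if N or max(abs(v).max(),abs(t).max())<=1: break
    print('from',np.round(p,1),'t=%.1f'%s['clock'],'N',k,'shift',np.round(v,3),'turn',np.round(t,3))
E
python3 - <<'E'
from h import *
p=cap('wrist');save(p,'pal.png');print(state()['ee_pos'])
for r in imaging.silhouettes(p,'pallet_top'):
    m=r['mask'];ys,xs=np.nonzero(m)
    if m.sum()<500: continue
    w=np.array([ray(p,a,15)[:2] for a in zip(xs,ys)],np.float32);print('pal',r['conf'],cv2.minAreaRect(w),xs.mean(),ys.mean())
print([ (r['conf'],r['point']) for r in imaging.pinpoint(p,'pallet_top')])
E
```

```text
[ 519.85776705 -300.03941562  261.01747776]
pal 0.82 ((522.7010498046875, -274.00067138671875), (140.83023071289062, 183.0228271484375), 81.71923065185547) 314.70084406930255 145.77947578853843
pal 0.73 ((372.3817443847656, -435.1761474609375), (119.0113525390625, 95.72990417480469), 3.7676374912261963) 225.53913894324853 247.5293542074364
[(0.7, [358.3, -446.3, 10.0]), (0.56, [503.7, -269.2, 19.7])]
```

View pics/pal.png

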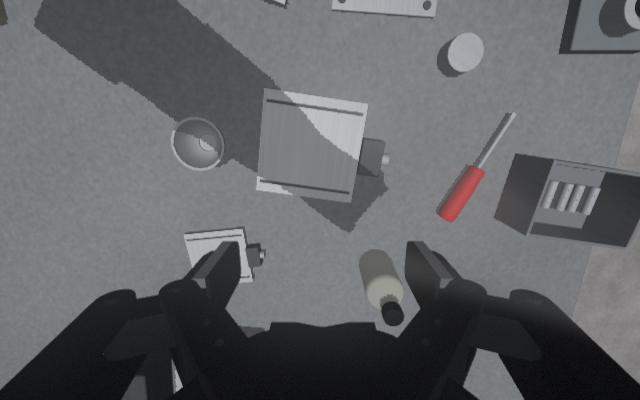

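The plate's corners are at (265,88), (368,102), (352,202) and (257,190). The block is on its right (+x) at (372,155), the bowl at (198,143) and the oiler at (380,285).

```bash
python3 - <<'E'
from h import *
p=cap('wrist')
c=np.array([ray(p,q,15)[:2] for q in [(265,88),(368,102),(352,202),(257,190)]])
print(np.round(c),c.mean(0),[np.linalg.norm(c[i]-c[i-1]) for i in range(4)])
d=c[1]-c[0]+c[2]-c[3];print('yaw',np.degrees(np.arctan2(d[1],d[0])))
print('oiler',ray(p,(380,255),0),ray(p,(393,315),130),'bowl',ray(p,(198,143),15))
go(435,-45,180,161)
E
```

```text
[[ 445. -191.]
 [ 581. -208.]
 [ 564. -347.]
 [ 426. -329.]] [ 504.09861544 -269.00824064] [np.float64(139.39566168702697), np.float64(137.06107943060783), np.float64(139.85758456260183), np.float64(139.15195008399854)]
yaw -7.2986710041389085
oiler [ 6.13498222e+02 -4.40572212e+02 -5.68434189e-14] [ 603.10491264 -450.05022369  130.        ] bowl [ 348.73400575 -262.43785689   15.        ]
from [ 520.1 -299.1  261.4] t=3.6 N 14 shift [0.988 0.255 0.291] turn [ 0.    -0.    -0.845]
```

```bash
python3 -c "
from h import *
go(435,-66,120,161)"
```

```text
from [ 520.1 -299.1  261.4] t=3.6 N 13 shift [0.993 0.225 0.544] turn [ 0.   -0.   -0.91]
```

>>> servo_tool([
  [[0.99, 0.22, 0.54], [0, 0, -0.91], 1],
  [[0.99, 0.22, 0.54], [0, 0, -0.91], 1],
  [[0.99, 0.22, 0.54], [0, 0, -0.91], 1],
  [[0.99, 0.22, 0.54], [0, 0, -0.91], 1],
  [[0.99, 0.22, 0.54], [0, 0, -0.91], 1],
  [[0.99, 0.22, 0.54], [0, 0, -0.91], 1],
  [[0.99, 0.22, 0.54], [0, 0, -0.91], 1],
  [[0.99, 0.22, 0.54], [0, 0, -0.91], 1],
  [[0.99, 0.22, 0.54], [0, 0, -0.91], 1],
  [[0.99, 0.22, 0.54], [0, 0, -0.91], 1],
  [[0.99, 0.22, 0.54], [0, 0, -0.91], 1],
  [[0.99, 0.22, 0.54], [0, 0, -0.91], 1],
  [[0.99, 0.22, 0.54], [0, 0, -0.91], 1],
  [[0, 0, 0], [0, 0, 0], 1],
  [[0, 0, 0], [0, 0, 0], 1],
])

```text
clock: 4.82
ee_pos: [433.8, -66.9, 121.1]
orientation: [[-0.946, 0.325, 0.0], [0.325, 0.946, -0.0], [-0.0, 0.0, -1.0]]
wrist_force: [0.7, -0.8, -0.2]
opening: 0.999
finger_force: 0.0
```

```bash
cat > near.py <<'E'
# python3 near.py zgoal [query...] : fit wedge nearest TCP, print how to go down on it
import sys
from h import *
z=float(sys.argv[1]); zb=float(sys.argv[2]) if len(sys.argv)>2 else 0; off=float(sys.argv[3]) if len(sys.argv)>3 else 0
s=state();t=np.array(s['ee_pos']);p=cap('wrist');B=[]
for q in sorted({'w%d_mid'%k for k in range(7)}):
    for r in imaging.silhouettes(p,q):
        if r['conf']<.25 or r['mask'].sum()<1000: continue
        f=max(fitmask(p,r['mask'],zb),key=lambda f:-f[3]-.002*f[4]); B.append((np.hypot(f[0]-t[0],f[1]-t[1]),r['conf'],f))
B.sort(key=lambda b:b[0])
for b in B[:3]: print('d%.0f c%.2f xy %.1f %.1f yaw %.1f iou %.2f line %.0f'%(b[0],b[1],b[2][0],b[2][1],b[2][2],1-b[2][3],b[2][4]))
R=np.array(s['orientation']);a0=np.degrees(np.arctan2(R[1,0],R[0,0]));f=B[0][2]
a=f[2]+180*round((a0-f[2])/180); T=1 if abs(a-f[2])%360<1 else -1
print('a0 %.1f a %.1f thick along tool x: %d'%(a0,a,T))
go(f[0]+off*np.cos(np.radians(f[2])),f[1]+off*np.sin(np.radians(f[2])),z,a)
E
python3 near.py 4
```

```text
d2 c0.76 xy 435.5 -65.3 yaw 163.1 iou 0.96 line -60
d123 c0.88 xy 429.7 55.8 yaw -17.4 iou 0.98 line -64
d201 c0.42 xy 567.6 82.9 yaw -116.5 iou 0.26 line -1
a0 161.0 a 163.1 thick along tool x: 1
from [434.9 -68.4 121. ] t=5.2 N 6 shift [0.003 0.026 0.975] turn [ 0.     0.    -0.059]
```

>>> servo_tool([
  [[0, 0.03, 0.97], [0, 0, -0.06], 1],
  [[0, 0.03, 0.97], [0, 0, -0.06], 1],
  [[0, 0.03, 0.97], [0, 0, -0.06], 1],
  [[0, 0.03, 0.97], [0, 0, -0.06], 1],
  [[0, 0.03, 0.97], [0, 0, -0.06], 1],
  [[0, 0.03, 0.97], [0, 0, -0.06], 1],
  [[0, 0, 0], [0, 0, 0], -1],
  [[0, 0, 0], [0, 0, 0], -1],
  [[0, 0, 0], [0, 0, 0], -1],
  [[0, 0, 0], [0, 0, 0], -1],
  [[0, 0, 0], [0, 0, 0], -1],
  [[0, 0, 0], [0, 0, 0], -1],
], grip_force=60)

```text
clock: 6.22
ee_pos: [436.5, -65.1, 5.9]
orientation: [[-0.957, 0.29, 0.002], [0.29, 0.957, -0.001], [-0.003, -0.0, -1.0]]
wrist_force: [-1.5, -0.3, 6.6]
opening: 0.403
finger_force: 60.1
```

```bash
sed -i "s/^for q in sorted.*/for q in sys.argv[4].split(','):/; s/ if len(sys.argv)>2 else 0//; s/ if len(sys.argv)>3 else 0//" near.py
python3 -c "
from h import *
s=state();print(s['opening'],s['finger_force'],s['clock'])
go(504,-269.5,85,172,N=12)"
```

```text
0.4029669905481387 60.12665125541389 6.2167
from [436.5 -65.1   5.9] t=6.2 N 12 shift [-0.464 -0.769 -0.329] turn [-0.001  0.002 -0.123]
```

>>> servo_tool([
  [[0, 0, -1], [0, 0, 0], -1],
  [[0, 0, -1], [0, 0, 0], -1],
  [[0, 0, -1], [0, 0, 0], -1],
  [[-0.46, -0.77, -0.5], [0, 0, -0.12], -1],
  [[-0.46, -0.77, -0.5], [0, 0, -0.12], -1],
  [[-0.46, -0.77, 0], [0, 0, -0.12], -1],
  [[-0.46, -0.77, 0], [0, 0, -0.12], -1],
  [[-0.46, -0.77, 0], [0, 0, -0.12], -1],
  [[-0.46, -0.77, 0], [0, 0, -0.12], -1],
  [[-0.46, -0.77, 0], [0, 0, -0.12], -1],
  [[-0.46, -0.77, 0], [0, 0, -0.12], -1],
  [[-0.46, -0.77, 0], [0, 0, -0.12], -1],
  [[-0.46, -0.77, 0], [0, 0, -0.12], -1],
  [[-0.46, -0.77, 0.7], [0, 0, -0.12], -1],
  [[-0.46, -0.77, 0.7], [0, 0, -0.12], -1],
  [[0, 0, 0.5], [0, 0, 0], -1],
  [[0, 0, 0], [0, 0, 0], -1],
  [[0, 0, 0], [0, 0, 0], -1],
])

```text
clock: 7.72
ee_pos: [501.3, -268.6, 46.5]
orientation: [[-0.99, 0.143, -0.001], [0.143, 0.99, 0.001], [0.001, 0.001, -1.0]]
wrist_force: [0.3, 1.1, -2.3]
opening: 0.399
finger_force: 66.3
```

```bash
python3 -c "
from h import *
s=state();print(s['opening'],s['finger_force'],s['clock'],np.round(s['orientation'],3).tolist())
go(504,-269.5,21.2,172)
go(504,-269.5,21.2,172,N=4)"
```

```text
0.39943822081178876 66.26598729752004 7.7167 [[-0.99, 0.143, -0.001], [0.143, 0.99, 0.001], [0.001, 0.001, -1.0]]
from [ 501.3 -268.6   46.5] t=7.7 N 2 shift [-0.07  -0.013  0.632] turn [ 0.004 -0.006 -0.02 ]
from [ 501.3 -268.6   46.5] t=7.7 N 4 shift [-0.035 -0.007  0.316] turn [ 0.002 -0.003 -0.01 ]
```

>>> servo_tool([
  [[-0.03, -0.01, 0.32], [0, 0, 0], -1],
  [[-0.03, -0.01, 0.32], [0, 0, 0], -1],
  [[-0.03, -0.01, 0.32], [0, 0, 0], -1],
  [[-0.03, -0.01, 0.31], [0, 0, 0], -1],
  [[0, 0, 0], [0, 0, 0], -1],
  [[0, 0, 0], [0, 0, 0], 0],
  [[0, 0, 0], [0, 0, 0], 0.2],
  [[0, 0, 0], [0, 0, 0], 0.4],
  [[0, 0, 0], [0, 0, 0], 0.4],
  [[0, 0, -0.5], [0, 0, 0], 1],
  [[0, 0, -1], [0, 0, 0], 1],
  [[0, 0, -1], [0, 0, 0], 1],
  [[0, 0, -1], [0, 0, 0], 1],
  [[0, 0, -1], [0, 0, 0], 1],
])

```text
clock: 8.88
ee_pos: [504.1, -270.3, 112.9]
orientation: [[-0.99, 0.143, 0.0], [0.143, 0.99, -0.0], [-0.0, -0.0, -1.0]]
wrist_force: [1.0, -0.2, 0.2]
opening: 0.997
finger_force: 0.0
```

```bash
python3 -c "
from h import *
go(430,56,118,163)
look('wrist','w4_mid',zb=15)"
```

```text
from [ 504.1 -270.3  112.9] t=8.9 N 16 shift [ 0.445  0.948 -0.016] turn [-0.     0.     0.091]
w4_mid wrist px 322 195  c0.69 xy 503.4 -269.2 yaw 172.1 iou 0.97 line -55
w4_mid wrist px 322 195  c0.69 xy 502.5 -269.1 yaw -8.4 iou 0.91 line 0
w4_mid wrist px 620 258 edge c0.33 xy 602.1 32.3 yaw 81.2 iou 0.82 line 0
w4_mid wrist px 620 258 edge c0.33 xy 605.5 31.6 yaw -104.3 iou 0.77 line 0
```

>>> servo_tool([
  [[0.45, 0.95, 0], [0, 0, 0.09], 1],
  [[0.45, 0.95, 0], [0, 0, 0.09], 1],
  [[0.45, 0.95, 0], [0, 0, 0.09], 1],
  [[0.45, 0.95, 0], [0, 0, 0.09], 1],
  [[0.45, 0.95, 0], [0, 0, 0.09], 1],
  [[0.45, 0.95, 0], [0, 0, 0.09], 1],
  [[0.45, 0.95, 0], [0, 0, 0.09], 1],
  [[0.45, 0.95, 0], [0, 0, 0.09], 1],
  [[0.45, 0.95, 0], [0, 0, 0.09], 1],
  [[0.45, 0.95, 0], [0, 0, 0.09], 1],
  [[0.45, 0.95, 0], [0, 0, 0.09], 1],
  [[0.45, 0.95, 0], [0, 0, 0.09], 1],
  [[0.45, 0.95, 0], [0, 0, 0.09], 1],
  [[0.45, 0.95, 0], [0, 0, 0.09], 1],
  [[0.45, 0.95, 0], [0, 0, 0.09], 1],
  [[0.45, 0.95, 0], [0, 0, 0.09], 1],
  [[0, 0, 0], [0, 0, 0], 1],
  [[0, 0, 0], [0, 0, 0], 1],
])

```text
clock: 10.48
ee_pos: [427.8, 57.7, 111.1]
orientation: [[-0.958, 0.288, 0.0], [0.288, 0.958, -0.0], [-0.0, -0.0, -1.0]]
wrist_force: [-0.1, -0.7, 0.5]
opening: 1.0
finger_force: 0.0
```

```bash
python3 near.py 5 0 0 w1_mid
```

```text
d3 c0.60 xy 429.8 55.7 yaw -17.3 iou 0.98 line -55
a0 163.3 a 162.7 thick along tool x: -1
from [428.2  56.7 111.1] t=10.6 N 6 shift [-0.015 -0.004  0.884] turn [-0.     0.     0.014]
```

>>> servo_tool([
  [[-0.02, 0, 0.88], [0, 0, 0.01], 1],
  [[-0.02, 0, 0.88], [0, 0, 0.01], 1],
  [[-0.02, 0, 0.88], [0, 0, 0.01], 1],
  [[-0.02, 0, 0.88], [0, 0, 0.01], 1],
  [[-0.02, 0, 0.88], [0, 0, 0.01], 1],
  [[0, 0, 0.88], [0, 0, 0.01], 1],
  [[0, 0, 0], [0, 0, 0], -1],
  [[0, 0, 0], [0, 0, 0], -1],
  [[0, 0, 0], [0, 0, 0], -1],
  [[0, 0, 0], [0, 0, 0], -1],
  [[0, 0, 0], [0, 0, 0], -1],
  [[0, 0, 0], [0, 0, 0], -1],
  [[0, 0, -1], [0, 0, 0], -1],
  [[0, 0, -1], [0, 0, 0], -1],
  [[0, 0, -1], [0, 0, 0], -1],
  [[0, 0, -1], [0, 0, 0], -1],
])

```text
clock: 11.92
ee_pos: [430.0, 56.5, 87.2]
orientation: [[-0.955, 0.296, 0.001], [0.296, 0.955, -0.0], [-0.001, 0.0, -1.0]]
wrist_force: [0.7, -0.3, -2.2]
opening: 0.403
finger_force: 61.0
```

```bash
python3 -c "
from h import *
s=state();print(s['opening'],s['finger_force'],s['clock'])
go(504,-269.5,80,172,7.6,N=17)"
```

```text
0.40289558397100045 61.04604732332518 11.9167
from [430.   56.5  87.2] t=11.9 N 17 shift [-0.427 -0.887 -0.004] turn [ 0.006  0.075 -0.09 ]
```

>>> servo_tool([
  [[-0.43, -0.89, 0], [0, 0.075, -0.09], -1],
  [[-0.43, -0.89, 0], [0, 0.075, -0.09], -1],
  [[-0.43, -0.89, 0], [0, 0.075, -0.09], -1],
  [[-0.43, -0.89, 0], [0, 0.075, -0.09], -1],
  [[-0.43, -0.89, 0], [0, 0.075, -0.09], -1],
  [[-0.43, -0.89, 0], [0, 0.075, -0.09], -1],
  [[-0.43, -0.89, 0], [0, 0.075, -0.09], -1],
  [[-0.43, -0.89, 0], [0, 0.075, -0.09], -1],
  [[-0.43, -0.89, 0], [0, 0.075, -0.09], -1],
  [[-0.43, -0.89, 0], [0, 0.075, -0.09], -1],
  [[-0.43, -0.89, 0], [0, 0.075, -0.09], -1],
  [[-0.43, -0.89, 0], [0, 0.075, -0.09], -1],
  [[-0.43, -0.89, 0], [0, 0.075, -0.09], -1],
  [[-0.43, -0.89, 0], [0, 0.075, -0.09], -1],
  [[-0.43, -0.89, 0], [0, 0.075, -0.09], -1],
  [[-0.43, -0.89, 0], [0, 0.075, -0.09], -1],
  [[-0.43, -0.89, 0], [0, 0.075, -0.09], -1],
  [[0, 0, 0], [0, 0, 0], -1],
  [[0, 0, 0], [0, 0, 0], -1],
])

```text
clock: 13.5
ee_pos: [504.6, -271.4, 75.4]
orientation: [[-0.981, 0.142, -0.13], [0.139, 0.99, 0.029], [0.132, 0.011, -0.991]]
wrist_force: [0.0, -0.4, -2.7]
opening: 0.407
finger_force: 61.1
```

```bash
python3 -c "
from h import *
s=state();print(s['opening'],s['finger_force'],s['clock'])
go(504,-269.5,41.5,172,7.6,N=5)"
```

```text
0.4074840451146419 61.09944211493712 13.5
from [ 504.6 -271.4   75.4] t=13.5 N 5 shift [-0.037  0.016  0.337] turn [ 0.021 -0.    -0.002]
```

>>> servo_tool([
  [[-0.04, 0.02, 0.34], [0.02, 0, 0], -1],
  [[-0.04, 0.02, 0.34], [0.02, 0, 0], -1],
  [[-0.04, 0.02, 0.34], [0.02, 0, 0], -1],
  [[-0.04, 0.02, 0.34], [0.02, 0, 0], -1],
  [[-0.04, 0.02, 0.33], [0.02, 0, 0], -1],
  [[0, 0, 0], [0, 0, 0], -1],
  [[0, 0, 0], [0, 0, 0], -1],
])

```text
clock: 14.08
ee_pos: [504.3, -267.9, 41.3]
orientation: [[-0.982, 0.138, -0.131], [0.137, 0.99, 0.019], [0.133, 0.0, -0.991]]
wrist_force: [-0.9, 0.9, 2.3]
opening: 0.402
finger_force: 63.0
```

```bash
python3 -c "
from h import *
s=state();print(s['opening'],s['finger_force'],s['clock'],s['wrist_force'])"
```

```text
0.40157703961004876 63.01639025565237 14.0833 [-0.90285838  0.85062982  2.26458973]
```

>>> servo_tool([
  [[0, 0, 0], [0, 0, 0], 0],
  [[0, 0, 0], [0, 0, 0], 0.2],
  [[0, 0, 0], [0, 0, 0], 0.4],
  [[0, 0, 0], [0, 0, 0], 0.4],
  [[0, 0, -0.5], [0, 0, 0], 1],
  [[0, 0, -1], [0, 0, 0], 1],
  [[0, 0, -1], [0, 0, 0], 1],
  [[0, 0, -1], [0, 0, 0], 1],
  [[0, 0, -1], [0, -0.6, 0], 1],
  [[0, 0, 0], [0, -0.6, 0], 1],
  [[0, 0, 0], [0, 0, 0], 1],
])

```text
clock: 15.0
ee_pos: [516.0, -270.2, 133.0]
orientation: [[-0.99, 0.139, -0.002], [0.139, 0.99, -0.001], [0.002, -0.001, -1.0]]
wrist_force: [0.3, -0.2, 1.1]
opening: 1.001
finger_force: 0.0
```

```bash
cat >> h.py <<'E'
def WU(x,y,yaw,zb=0):
    X=W(x,y,yaw,zb); # upper one of a pair: bottom slopes, top level; thick to yaw
    P=np.array([[s*45,t*18,zb+h] for t in(-1,1) for s,h in((1,14),(1,40),(-1,26),(-1,40))],float)
    c,n=np.cos(yaw),np.sin(yaw)
    return P@np.array([[c,n,0],[-n,c,0],[0,0,1]])+[x,y,0]
E
python3 -c "
from h import *
import h
go(430,168,118,202)
h.W=WU
look('wrist','w1_mid','l1.png',zb=15)"
```

```text
from [ 516.  -270.2  133. ] t=15.0 N 23 shift [0.081 0.979 0.032] turn [-0.    -0.001 -0.217]Traceback (most recent call last):
  File "<string>", line 6, in <module>
    look('wrist','w1_mid','l1.png',zb=15)
    ~~~~^^^^^^^^^^^^^^^^^^^^^^^^^^^^^^^^^
  File "h.py", line 62, in look
    for f in fitmask(p,m,zb): print(q,n,'px',int(xs.mean()),int(ys.mean()),'edge' if e else '','c%.2f'%r['conf'],'xy %.1f %.1f yaw %.1f iou %.2f line %.0f'%(f[0],f[1],f[2],1-f[3],f[4]))
             ~~~~~~~^^^^^^^^
  File "h.py", line 48, in fitmask
    o=minimize(cost,[cx,cy,np.radians(t+k)*20],method='Nelder-Mead',options=dict(initial_simplex=[[cx,cy,np.radians(t+k)*20]]+[[cx+d[0],cy+d[1],np.radians(t+k)*20+d[2]] for d in((6,0,0),(0,6,0),(0,0,3))],maxiter=150))
    res = _minimize_neldermead(fun, x0, args, callback, bounds=bounds,
                               **options)
    fsim[k] = func(sim[k])
              ~~~~^^^^^^^^
    fx = function(np.copy(x), *(wrapper_args + args))
  File "h.py", line 43, in cost
    R=np.zeros(M.shape,np.uint8); h=poly(p,W(v[0],v[1],v[2]/20,zb))
                                           ~^^^^^^^^^^^^^^^^^^^^^^
  File "h.py", line 78, in WU
    X=W(x,y,yaw,zb); # upper one of a pair: bottom slopes, top level; thick to yaw
  File "h.py", line 78, in WU
    X=W(x,y,yaw,zb); # upper one of a pair: bottom slopes, top level; thick to yaw
  File "h.py", line 78, in WU
    X=W(x,y,yaw,zb); # upper one of a pair: bottom slopes, top level; thick to yaw
  [Previous line repeated 990 more times]
RecursionError: maximum recursion depth exceeded
```

View pics/l1.png

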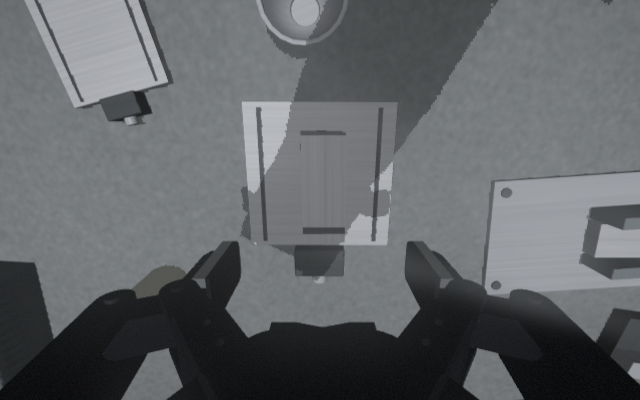

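Layer 1 sits neatly on the plate, around (323,183). The upper wedge's line is at (323,231), next to the block, so the pair is turned end for end.

```bash
sed -i '/X=W(x,y,yaw,zb); # upper/d' h.py
python3 -c "
from h import *
import h
h.W=WU
p=look('wrist','w1_mid',zb=15)
print(ray(p,(325,207),55),ray(p,(303,133),55),ray(p,(345,133),55))"
```

```text
w1_mid wrist px 323 187  c0.62 xy 504.4 -267.4 yaw 172.6 iou 0.95 line 1
w1_mid wrist px 323 187  c0.62 xy 504.0 -267.2 yaw -7.5 iou 0.95 line -1
[ 517.28876857 -267.51633822   55.        ] [ 455.67789935 -276.20542574   55.        ] [ 460.16710638 -244.0943559    55.        ]
```

>>> servo_tool([
  [[0.08, 0.98, 0], [0, 0, -0.22], 1],
  [[0.08, 0.98, 0], [0, 0, -0.22], 1],
  [[0.08, 0.98, 0], [0, 0, -0.22], 1],
  [[0.08, 0.98, 0.05], [0, 0, -0.22], 1],
  [[0.08, 0.98, 0.05], [0, 0, -0.22], 1],
  [[0.08, 0.98, 0.05], [0, 0, -0.22], 1],
  [[0.08, 0.98, 0.05], [0, 0, -0.22], 1],
  [[0.08, 0.98, 0.05], [0, 0, -0.22], 1],
  [[0.08, 0.98, 0.05], [0, 0, -0.22], 1],
  [[0.08, 0.98, 0.05], [0, 0, -0.22], 1],
  [[0.08, 0.98, 0.05], [0, 0, -0.22], 1],
  [[0.08, 0.98, 0.05], [0, 0, -0.22], 1],
  [[0.08, 0.98, 0.05], [0, 0, -0.22], 1],
  [[0.08, 0.98, 0.05], [0, 0, -0.22], 1],
  [[0.08, 0.98, 0.05], [0, 0, -0.22], 1],
  [[0.08, 0.98, 0.05], [0, 0, -0.22], 1],
  [[0.08, 0.98, 0.05], [0, 0, -0.22], 1],
  [[0.08, 0.98, 0.05], [0, 0, -0.22], 1],
  [[0.08, 0.98, 0.05], [0, 0, -0.22], 1],
  [[0.08, 0.98, 0.05], [0, 0, -0.22], 1],
])

```text
clock: 16.87
ee_pos: [453.3, 115.7, 113.8]
orientation: [[-0.948, -0.317, -0.01], [-0.317, 0.948, 0.001], [0.009, 0.004, -1.0]]
wrist_force: [0.3, 0.9, 0.1]
opening: 1.003
finger_force: 0.0
```

>>> servo_tool([
  [[0.08, 0.98, 0], [0, 0, -0.22], 1],
  [[0.08, 0.98, 0], [0, 0, -0.22], 1],
  [[0.08, 0.98, 0], [0, 0, -0.22], 1],
  [[0, 0, 0], [0, 0, 0], 1],
  [[0, 0, 0], [0, 0, 0], 1],
])

```text
clock: 17.28
ee_pos: [429.0, 169.1, 114.2]
orientation: [[-0.924, -0.382, -0.009], [-0.382, 0.924, 0.0], [0.008, 0.004, -1.0]]
wrist_force: [0.9, 0.2, 0.4]
opening: 0.998
finger_force: 0.0
```

```bash
python3 near.py 5 0 0 w6_mid
```

```text
d1 c0.71 xy 430.2 168.6 yaw -158.9 iou 0.97 line -61
a0 -157.5 a -158.9 thick along tool x: 1
from [429.6 168.2 114.4] t=17.4 N 6 shift [-0.01  -0.001  0.911] turn [ 0.006 -0.012  0.036]
```

>>> servo_tool([
  [[-0.01, 0, 0.91], [0, 0, 0.04], 1],
  [[-0.01, 0, 0.91], [0, 0, 0.04], 1],
  [[-0.01, 0, 0.91], [0, 0, 0.04], 1],
  [[-0.01, 0, 0.91], [0, 0, 0.04], 1],
  [[-0.01, 0, 0.91], [0, 0, 0.03], 1],
  [[0, 0, 0.91], [0, 0, 0.03], 1],
  [[0, 0, 0], [0, 0, 0], -1],
  [[0, 0, 0], [0, 0, 0], -1],
  [[0, 0, 0], [0, 0, 0], -1],
  [[0, 0, 0], [0, 0, 0], -1],
  [[0, 0, 0], [0, 0, 0], -1],
  [[0, 0, 0], [0, 0, 0], -1],
  [[0, 0, -1], [0, 0, 0], -1],
  [[0, 0, -1], [0, 0, 0], -1],
  [[0, 0, -1], [0, 0, 0], -1],
  [[0, 0, -1], [0, 0, 0], -1],
  [[0, 0, -0.8], [0, 0, 0], -1],
])

```text
clock: 18.8
ee_pos: [430.4, 168.9, 103.8]
orientation: [[-0.933, -0.359, -0.005], [-0.359, 0.933, 0.002], [0.004, 0.003, -1.0]]
wrist_force: [0.4, -0.7, -1.3]
opening: 0.405
finger_force: 60.7
```

```bash
python3 -c "
from h import *
s=state();print(s['opening'],s['finger_force'],s['clock'])
go(504,-269,100,262)"
```

```text
0.4049648020038468 60.65662980079651 18.8
from [430.4 168.9 103.8] t=18.8 N 18 shift [ 0.836 -0.986  0.01 ] turn [ 0.003 -0.001 -0.564]
```

>>> servo_tool([
  [[0.84, -0.99, 0], [0, 0, -0.56], -1],
  [[0.84, -0.99, 0], [0, 0, -0.56], -1],
  [[0.84, -0.99, 0], [0, 0, -0.56], -1],
  [[0.84, -0.99, 0], [0, 0, -0.56], -1],
  [[0.84, -0.99, 0], [0, 0, -0.56], -1],
  [[0.84, -0.99, 0], [0, 0, -0.56], -1],
  [[0.84, -0.99, 0], [0, 0, -0.56], -1],
  [[0.84, -0.99, 0], [0, 0, -0.56], -1],
  [[0.84, -0.99, 0], [0, 0, -0.56], -1],
  [[0.84, -0.99, 0], [0, 0, -0.56], -1],
  [[0.84, -0.99, 0], [0, 0, -0.56], -1],
  [[0.84, -0.99, 0], [0, 0, -0.56], -1],
  [[0.84, -0.99, 0], [0, 0, -0.56], -1],
  [[0.84, -0.99, 0], [0, 0, -0.56], -1],
  [[0.84, -0.99, 0], [0, 0, -0.56], -1],
  [[0.84, -0.99, 0], [0, 0, -0.56], -1],
  [[0.84, -0.99, 0], [0, 0, -0.56], -1],
  [[0.84, -0.99, 0], [0, 0, -0.56], -1],
  [[0, 0, 0], [0, 0, 0], -1],
  [[0, 0, 0], [0, 0, 0], -1],
])

```text
clock: 20.47
ee_pos: [502.4, -272.3, 100.6]
orientation: [[-0.149, -0.989, -0.007], [-0.989, 0.149, 0.001], [-0.0, 0.007, -1.0]]
wrist_force: [-0.8, 0.7, -1.6]
opening: 0.401
finger_force: 60.7
```

```bash
python3 -c "
from h import *
s=state();print(s['opening'],s['finger_force'],s['clock'])
go(504,-269,61.3,262,N=5)"
```

```text
0.4010505782802657 60.72620987892151 20.4667
from [ 502.4 -272.3  100.6] t=20.5 N 5 shift [-0.035 -0.013  0.393] turn [ 0.014  0.    -0.018]
```

>>> servo_tool([
  [[-0.04, -0.01, 0.39], [0.01, 0, -0.02], -1],
  [[-0.04, -0.01, 0.39], [0.01, 0, -0.02], -1],
  [[-0.04, -0.01, 0.39], [0.01, 0, -0.02], -1],
  [[-0.03, -0.01, 0.39], [0.02, 0, -0.02], -1],
  [[-0.03, -0.01, 0.38], [0.02, 0, 0], -1],
  [[0, 0, 0], [0, 0, 0], -1],
  [[0, 0, 0], [0, 0, 0], -1],
  [[0, 0, 0], [0, 0, 0], 0],
  [[0, 0, 0], [0, 0, 0], 0.2],
  [[0, 0, 0], [0, 0, 0], 0.4],
  [[0, 0, 0], [0, 0, 0], 0.4],
  [[0, 0, -0.5], [0, 0, 0], 1],
  [[0, 0, -1], [0, 0, 0], 1],
  [[0, 0, -1], [0, 0, 0], 1],
  [[0, 0, -1], [0, 0, 0], 1],
  [[0, 0, -0.5], [0, 0, 0], 1],
])

```text
clock: 21.8
ee_pos: [504.1, -268.4, 144.7]
orientation: [[-0.139, -0.99, 0.003], [-0.99, 0.139, -0.002], [0.001, -0.003, -1.0]]
wrist_force: [0.1, -0.8, 0.5]
opening: 1.003
finger_force: 0.0
```

```bash
python3 -c "
from h import *
go(426,286,120,194)
p=look('wrist','w6_mid',zb=55,fn='l2a.png')"
```

```text
from [ 504.1 -268.4  144.7] t=21.8 N 23 shift [-0.855  0.968  0.052] turn [-0.001  0.     0.493]
w6_mid wrist px 324 200  c0.84 xy 503.0 -268.2 yaw 82.2 iou 0.91 line 0
w6_mid wrist px 324 200  c0.84 xy 503.2 -267.6 yaw -98.0 iou 0.97 line -54
w6_mid wrist px 481 177  c0.36 xy 389.9 -272.2 yaw 4.7 iou 0.58 line -4
w6_mid wrist px 481 177  c0.36 xy 355.3 -275.5 yaw -169.3 iou 0.59 line 2
```

>>> servo_tool([
  [[-0.86, 0.97, 0], [0, 0, 0.49], 1],
  [[-0.86, 0.97, 0], [0, 0, 0.49], 1],
  [[-0.86, 0.97, 0], [0, 0, 0.49], 1],
  [[-0.86, 0.97, 0.06], [0, 0, 0.49], 1],
  [[-0.86, 0.97, 0.06], [0, 0, 0.49], 1],
  [[-0.86, 0.97, 0.06], [0, 0, 0.49], 1],
  [[-0.86, 0.97, 0.06], [0, 0, 0.49], 1],
  [[-0.86, 0.97, 0.06], [0, 0, 0.49], 1],
  [[-0.86, 0.97, 0.06], [0, 0, 0.49], 1],
  [[-0.86, 0.97, 0.06], [0, 0, 0.49], 1],
  [[-0.86, 0.97, 0.06], [0, 0, 0.49], 1],
  [[-0.86, 0.97, 0.06], [0, 0, 0.49], 1],
  [[-0.86, 0.97, 0.06], [0, 0, 0.49], 1],
  [[-0.86, 0.97, 0.06], [0, 0, 0.49], 1],
  [[-0.86, 0.97, 0.06], [0, 0, 0.49], 1],
  [[-0.86, 0.97, 0.06], [0, 0, 0.49], 1],
  [[-0.86, 0.97, 0.06], [0, 0, 0.49], 1],
  [[-0.86, 0.97, 0.06], [0, 0, 0.49], 1],
  [[-0.86, 0.97, 0.06], [0, 0, 0.49], 1],
  [[-0.86, 0.97, 0.06], [0, 0, 0.49], 1],
])

```text
clock: 23.57
ee_pos: [395.0, 217.6, 120.3]
orientation: [[-0.92, -0.392, -0.001], [-0.392, 0.92, -0.0], [0.001, 0.0, -1.0]]
wrist_force: [0.7, -1.4, 0.4]
opening: 0.999
finger_force: 0.0
```

>>> servo_tool([
  [[-0.86, 0.97, 0.06], [0, 0, 0.5], 1],
  [[-0.86, 0.97, 0.06], [0, 0, 0.5], 1],
  [[-0.86, 0.97, 0.06], [0, 0, 0.5], 1],
  [[0, 0, 0], [0, 0, 0], 1],
  [[0, 0, 0], [0, 0, 0], 1],
])

```text
clock: 23.98
ee_pos: [423.6, 289.4, 116.2]
orientation: [[-0.969, -0.247, -0.002], [-0.247, 0.969, -0.001], [0.002, -0.0, -1.0]]
wrist_force: [-0.4, -0.3, -0.6]
opening: 1.003
finger_force: 0.0
```

```bash
python3 near.py 5 0 0 w5_mid
```

```text
d4 c0.59 xy 426.9 286.5 yaw 15.4 iou 0.97 line -53
a0 -165.7 a -164.6 thick along tool x: -1
from [423.3 288.2 116.8] t=24.1 N 6 shift [-0.027 -0.021  0.932] turn [-0.    -0.003 -0.032]
```

>>> servo_tool([
  [[-0.03, -0.02, 0.93], [0, 0, -0.03], 1],
  [[-0.03, -0.02, 0.93], [0, 0, -0.03], 1],
  [[-0.03, -0.02, 0.93], [0, 0, -0.03], 1],
  [[-0.03, -0.02, 0.93], [0, 0, -0.03], 1],
  [[-0.02, -0.02, 0.93], [0, 0, -0.03], 1],
  [[-0.02, -0.02, 0.93], [0, 0, -0.03], 1],
  [[0, 0, 0], [0, 0, 0], -1],
  [[0, 0, 0], [0, 0, 0], -1],
  [[0, 0, 0], [0, 0, 0], -1],
  [[0, 0, 0], [0, 0, 0], -1],
  [[0, 0, 0], [0, 0, 0], -1],
  [[0, 0, 0], [0, 0, 0], -1],
  [[0, 0, -1], [0, 0, 0], -1],
  [[0, 0, -1], [0, 0, 0], -1],
  [[0, 0, -1], [0, 0, 0], -1],
  [[0, 0, -1], [0, 0, 0], -1],
  [[0, 0, -1], [0, 0, 0], -1],
  [[0, 0, -1], [0, 0, 0], -1],
])

```text
clock: 25.58
ee_pos: [427.7, 287.2, 128.1]
orientation: [[-0.965, -0.264, 0.001], [-0.264, 0.965, 0.001], [-0.001, 0.0, -1.0]]
wrist_force: [-0.4, 0.4, -1.9]
opening: 0.398
finger_force: 60.5
```

```bash
python3 -c "
from h import *
s=state();print(s['opening'],s['finger_force'],s['clock'])
go(504,-268.5,125,262,7.6)"
```

```text
0.39840617898768793 60.499820709228516 25.5833
from [427.7 287.2 128.1] t=25.6 N 23 shift [ 0.817 -0.998  0.071] turn [ 0.032  0.049 -0.483]
```

>>> servo_tool([
  [[0.82, -1, 0.07], [0.03, 0.05, -0.48], -1],
  [[0.82, -1, 0.07], [0.03, 0.05, -0.48], -1],
  [[0.82, -1, 0.07], [0.03, 0.05, -0.48], -1],
  [[0.82, -1, 0.07], [0.03, 0.05, -0.48], -1],
  [[0.82, -1, 0.07], [0.03, 0.05, -0.48], -1],
  [[0.82, -1, 0.07], [0.03, 0.05, -0.48], -1],
  [[0.82, -1, 0.07], [0.03, 0.05, -0.48], -1],
  [[0.82, -1, 0.07], [0.03, 0.05, -0.48], -1],
  [[0.82, -1, 0.07], [0.03, 0.05, -0.48], -1],
  [[0.82, -1, 0.07], [0.03, 0.05, -0.48], -1],
  [[0.82, -1, 0.07], [0.03, 0.05, -0.48], -1],
  [[0.82, -1, 0.07], [0.03, 0.05, -0.48], -1],
  [[0.82, -1, 0.07], [0.03, 0.05, -0.48], -1],
  [[0.82, -1, 0.07], [0.03, 0.05, -0.48], -1],
  [[0.82, -1, 0.07], [0.03, 0.05, -0.48], -1],
  [[0.82, -1, 0.07], [0.03, 0.05, -0.48], -1],
  [[0.82, -1, 0.07], [0.03, 0.05, -0.48], -1],
  [[0.82, -1, 0.07], [0.03, 0.05, -0.48], -1],
  [[0.82, -1, 0.07], [0.03, 0.05, -0.48], -1],
  [[0, 0, 0], [0, 0, 0], -1],
])

```text
clock: 27.25
ee_pos: [445.1, -189.7, 121.4]
orientation: [[-0.339, -0.94, -0.029], [-0.934, 0.34, -0.109], [0.112, -0.01, -0.994]]
wrist_force: [0.0, 0.1, -1.5]
opening: 0.405
finger_force: 60.6
```

```bash
python3 -c "
from h import *
s=state();print(s['opening'],s['finger_force'],s['clock'])
go(504,-268.5,115,262,7.6)"
```

```text
0.4050849147777611 60.568217039108276 27.25
from [ 445.1 -189.7  121.4] t=27.2 N 4 shift [ 0.739 -0.972  0.176] turn [ 0.036  0.045 -0.494]
```

>>> servo_tool([
  [[0.74, -0.97, 0.15], [0.04, 0.045, -0.49], -1],
  [[0.74, -0.97, 0.15], [0.04, 0.045, -0.49], -1],
  [[0.74, -0.97, 0.15], [0.04, 0.045, -0.49], -1],
  [[0.74, -0.97, 0.15], [0.04, 0.045, -0.49], -1],
  [[0, 0, 0], [0, 0, 0], -1],
  [[0, 0, 0], [0, 0, 0], -1],
])

```text
clock: 27.75
ee_pos: [501.6, -264.8, 115.9]
orientation: [[-0.141, -0.99, -0.02], [-0.981, 0.143, -0.128], [0.13, 0.001, -0.992]]
wrist_force: [-1.2, -0.6, -2.1]
opening: 0.402
finger_force: 60.6
```

```bash
python3 -c "
from h import *
s=state();print(s['opening'],s['finger_force'],s['clock'])
go(503.5,-268.5,81.5,262,7.6,5)"
```

```text
0.40215855349821655 60.585529804229736 27.75
from [ 501.6 -264.8  115.9] t=27.8 N 5 shift [-0.012 -0.024  0.346] turn [ 0.003  0.004 -0.006]
```

>>> servo_tool([
  [[-0.01, -0.02, 0.35], [0, 0, 0], -1],
  [[-0.01, -0.02, 0.35], [0, 0, 0], -1],
  [[-0.01, -0.02, 0.35], [0, 0, 0], -1],
  [[-0.01, -0.02, 0.34], [0, 0, 0], -1],
  [[-0.01, -0.02, 0.33], [0, 0, 0], -1],
  [[0, 0, 0], [0, 0, 0], -1],
  [[0, 0, 0], [0, 0, 0], -1],
])

```text
clock: 28.33
ee_pos: [502.8, -268.4, 82.9]
orientation: [[-0.14, -0.99, -0.019], [-0.981, 0.141, -0.13], [0.132, 0.0, -0.991]]
wrist_force: [-6.7, 4.1, 16.6]
opening: 0.402
finger_force: 62.7
```

>>> servo_tool([
  [[0, 0, 0], [0, 0, 0], 0],
  [[0, 0, 0], [0, 0, 0], 0.2],
  [[0, 0, 0], [0, 0, 0], 0.4],
  [[0, 0, 0], [0, 0, 0], 0.4],
  [[0, 0, -0.5], [0, 0, 0], 1],
  [[0, 0, -1], [0, 0, 0], 1],
  [[0, 0, -1], [0, 0, 0], 1],
  [[0, 0, -1], [0, 0, 0], 1],
  [[0, 0, -0.5], [0, -0.63, 0], 1],
  [[0, 0, 0], [0, -0.63, 0], 1],
  [[0, 0, 0], [0, 0, 0], 1],
])

```text
clock: 29.25
ee_pos: [505.1, -259.4, 162.2]
orientation: [[-0.143, -0.99, 0.001], [-0.99, 0.143, 0.003], [-0.003, -0.001, -1.0]]
wrist_force: [-0.8, -0.4, -0.8]
opening: 0.998
finger_force: 0.0
```

```bash
python3 -c "
from h import *
import h
go(631,325,125,178.5)
h.W=WU
p=look('wrist','w5_mid',zb=55,fn='l2.png')"
```

```text
from [ 505.1 -259.4  162.2] t=29.2 N 27 shift [-0.978  0.714  0.07 ] turn [0.001 0.001 0.514]
w5_mid wrist px 323 190  c0.71 xy 503.1 -268.3 yaw 82.3 iou 0.96 line -5
w5_mid wrist px 323 190  c0.71 xy 503.0 -268.9 yaw -97.8 iou 0.97 line 1
w5_mid wrist px 172 278  c0.37 xy 665.3 -177.0 yaw 41.8 iou 0.12 line 0
w5_mid wrist px 172 278  c0.37 xy 692.0 -205.3 yaw -158.3 iou 0.11 line 0
```

View pics/l2.png

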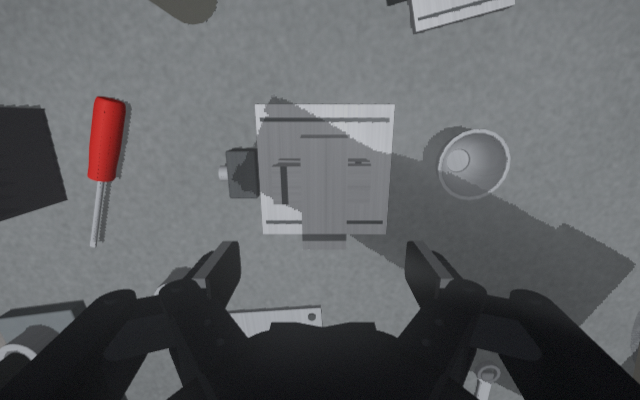

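Layer 2 lies crosswise and centred at about (323,190). The bystanders look undisturbed.

>>> servo_tool([
  [[-0.98, 0.71, 0.07], [0, 0, 0.51], 1],
  [[-0.98, 0.71, 0.07], [0, 0, 0.51], 1],
  [[-0.98, 0.71, 0.07], [0, 0, 0.51], 1],
  [[-0.98, 0.71, 0.07], [0, 0, 0.51], 1],
  [[-0.98, 0.71, 0.07], [0, 0, 0.51], 1],
  [[-0.98, 0.71, 0.07], [0, 0, 0.51], 1],
  [[-0.98, 0.71, 0.07], [0, 0, 0.51], 1],
  [[-0.98, 0.71, 0.07], [0, 0, 0.51], 1],
  [[-0.98, 0.71, 0.07], [0, 0, 0.51], 1],
  [[-0.98, 0.71, 0.07], [0, 0, 0.51], 1],
  [[-0.98, 0.71, 0.07], [0, 0, 0.51], 1],
  [[-0.98, 0.71, 0.07], [0, 0, 0.51], 1],
  [[-0.98, 0.71, 0.07], [0, 0, 0.51], 1],
  [[-0.98, 0.71, 0.07], [0, 0, 0.51], 1],
  [[-0.98, 0.71, 0.07], [0, 0, 0.51], 1],
  [[-0.98, 0.71, 0.07], [0, 0, 0.51], 1],
  [[-0.98, 0.71, 0.07], [0, 0, 0.51], 1],
  [[-0.98, 0.71, 0.07], [0, 0, 0.51], 1],
  [[-0.98, 0.71, 0.07], [0, 0, 0.51], 1],
  [[-0.98, 0.71, 0.07], [0, 0, 0.51], 1],
])

```text
clock: 31.02
ee_pos: [514.2, 204.8, 133.1]
orientation: [[-0.936, -0.352, -0.001], [-0.352, 0.936, -0.0], [0.001, -0.0, -1.0]]
wrist_force: [0.8, -0.6, -0.2]
opening: 0.999
finger_force: 0.0
```

>>> servo_tool([
  [[-0.98, 0.71, 0.07], [0, 0, 0.53], 1],
  [[-0.98, 0.71, 0.07], [0, 0, 0.53], 1],
  [[-0.98, 0.71, 0.07], [0, 0, 0.53], 1],
  [[-0.98, 0.71, 0.07], [0, 0, 0.53], 1],
  [[-0.98, 0.71, 0.07], [0, 0, 0.53], 1],
  [[-0.98, 0.71, 0.07], [0, 0, 0.53], 1],
  [[-0.98, 0.71, 0.07], [0, 0, 0.53], 1],
  [[0, 0, 0], [0, 0, 0], 1],
  [[0, 0, 0], [0, 0, 0], 1],
])

```text
clock: 31.77
ee_pos: [629.1, 327.4, 122.3]
orientation: [[-1.0, 0.026, -0.002], [0.026, 1.0, -0.001], [0.002, -0.001, -1.0]]
wrist_force: [-0.7, 0.5, 0.3]
opening: 1.0
finger_force: 0.0
```

```bash
python3 near.py 5 0 0 w2_mid
```

```text
d4 c0.92 xy 632.7 326.1 yaw 177.5 iou 0.97 line -62
a0 178.5 a 177.5 thick along tool x: 1
from [628.5 326.5 123.3] t=31.9 N 6 shift [-0.036 -0.002  0.986] turn [ 0.    -0.003  0.027]
```

>>> servo_tool([
  [[-0.04, 0, 0.98], [0, 0, 0.03], 1],
  [[-0.04, 0, 0.98], [0, 0, 0.03], 1],
  [[-0.04, 0, 0.98], [0, 0, 0.03], 1],
  [[-0.04, 0, 0.98], [0, 0, 0.03], 1],
  [[-0.03, 0, 0.98], [0, 0, 0.02], 1],
  [[-0.03, 0, 0.98], [0, 0, 0.02], 1],
  [[0, 0, 0], [0, 0, 0], -1],
  [[0, 0, 0], [0, 0, 0], -1],
  [[0, 0, 0], [0, 0, 0], -1],
  [[0, 0, 0], [0, 0, 0], -1],
  [[0, 0, 0], [0, 0, 0], -1],
  [[0, 0, 0], [0, 0, 0], -1],
])

```text
clock: 32.87
ee_pos: [634.6, 326.8, 8.5]
orientation: [[-0.999, 0.044, 0.002], [0.044, 0.999, 0.002], [-0.002, 0.002, -1.0]]
wrist_force: [-1.2, -1.0, 7.1]
opening: 0.4
finger_force: 61.6
```

>>> servo_tool([
  [[0, 0, -1], [0, 0, 0], -1],
  [[0, 0, -1], [0, 0, 0], -1],
  [[0, 0, -1], [0, 0, 0], -1],
  [[0, 0, -1], [0, 0, 0], -1],
  [[0, 0, -1], [0, 0, 0], -1],
  [[0, 0, -1], [0, 0, 0], -1],
  [[0, 0, -1], [0, 0, 0], -1],
])

```text
clock: 33.45
ee_pos: [633.7, 326.3, 148.0]
orientation: [[-0.999, 0.044, -0.0], [0.044, 0.999, 0.002], [0.0, 0.002, -1.0]]
wrist_force: [0.4, -0.2, -2.2]
opening: 0.397
finger_force: 60.5
```

```bash
python3 -c "
from h import *
s=state();print(s['opening'],s['finger_force'],s['clock'])
go(503.5,-269,138,172)"
```

```text
0.3972550513047421 60.53378462791443 33.45
from [633.7 326.3 148. ] t=33.5 N 31 shift [ 0.123 -0.976  0.015] turn [ 0.    -0.     0.029]
```

>>> servo_tool([
  [[0.12, -0.98, 0], [0, 0, 0.03], -1],
  [[0.12, -0.98, 0], [0, 0, 0.03], -1],
  [[0.12, -0.98, 0], [0, 0, 0.03], -1],
  [[0.12, -0.98, 0], [0, 0, 0.03], -1],
  [[0.12, -0.98, 0], [0, 0, 0.03], -1],
  [[0.12, -0.98, 0], [0, 0, 0.03], -1],
  [[0.12, -0.98, 0], [0, 0, 0.03], -1],
  [[0.12, -0.98, 0], [0, 0, 0.03], -1],
  [[0.12, -0.98, 0], [0, 0, 0.03], -1],
  [[0.12, -0.98, 0], [0, 0, 0.03], -1],
  [[0.12, -0.98, 0], [0, 0, 0.03], -1],
  [[0.12, -0.98, 0], [0, 0, 0.03], -1],
  [[0.12, -0.98, 0], [0, 0, 0.03], -1],
  [[0.12, -0.98, 0], [0, 0, 0.03], -1],
  [[0.12, -0.98, 0], [0, 0, 0.03], -1],
  [[0.12, -0.98, 0], [0, 0, 0.03], -1],
  [[0.12, -0.98, 0], [0, 0, 0.03], -1],
  [[0.12, -0.98, 0], [0, 0, 0.03], -1],
  [[0.12, -0.98, 0], [0, 0, 0.03], -1],
  [[0.12, -0.98, 0], [0, 0, 0.03], -1],
])

```text
clock: 35.12
ee_pos: [556.7, -61.8, 146.5]
orientation: [[-0.994, 0.107, 0.0], [0.107, 0.994, 0.001], [0.0, 0.001, -1.0]]
wrist_force: [0.0, -0.6, -1.9]
opening: 0.403
finger_force: 60.5
```

>>> servo_tool([
  [[0.12, -0.98, 0], [0, 0, 0.03], -1],
  [[0.12, -0.98, 0], [0, 0, 0.03], -1],
  [[0.12, -0.98, 0], [0, 0, 0.03], -1],
  [[0.12, -0.98, 0], [0, 0, 0.03], -1],
  [[0.12, -0.98, 0], [0, 0, 0.03], -1],
  [[0.12, -0.98, 0], [0, 0, 0.03], -1],
  [[0.12, -0.98, 0], [0, 0, 0.03], -1],
  [[0.12, -0.98, 0], [0, 0, 0.03], -1],
  [[0.12, -0.98, 0], [0, 0, 0.03], -1],
  [[0.12, -0.98, 0], [0, 0, 0.03], -1],
  [[0.12, -0.8, 0], [0, 0, 0.03], -1],
  [[0, 0, 0], [0, 0, 0], -1],
  [[0, 0, 0], [0, 0, 0], -1],
  [[0, 0, 0], [0, 0, 0], -1],
])

```text
clock: 36.28
ee_pos: [504.8, -267.7, 145.9]
orientation: [[-0.99, 0.141, -0.001], [0.141, 0.99, 0.001], [0.001, 0.001, -1.0]]
wrist_force: [-0.2, -0.1, -1.8]
opening: 0.408
finger_force: 60.5
```

```bash
python3 -c "
from h import *
s=state();print(s['opening'],s['finger_force'],s['clock'])
go(503.5,-269,103.5,172,0,6)"
```

```text
0.4078764961366012 60.54332613945007 36.2833
from [ 504.8 -267.7  145.9] t=36.3 N 6 shift [ 0.009 -0.012  0.353] turn [ 0.002 -0.001 -0.003]
```

>>> servo_tool([
  [[0.01, -0.01, 0.35], [0, 0, 0], -1],
  [[0.01, -0.01, 0.35], [0, 0, 0], -1],
  [[0.01, -0.01, 0.35], [0, 0, 0], -1],
  [[0.01, -0.01, 0.35], [0, 0, 0], -1],
  [[0.01, -0.01, 0.35], [0, 0, 0], -1],
  [[0, 0, 0.33], [0, 0, 0], -1],
  [[0, 0, 0], [0, 0, 0], -1],
  [[0, 0, 0], [0, 0, 0], -1],
])

```text
clock: 36.95
ee_pos: [503.8, -268.9, 103.8]
orientation: [[-0.99, 0.141, -0.001], [0.141, 0.99, 0.001], [0.001, 0.001, -1.0]]
wrist_force: [-1.0, 0.1, 0.7]
opening: 0.404
finger_force: 61.0
```

>>> servo_tool([
  [[0, 0, 0], [0, 0, 0], 0],
  [[0, 0, 0], [0, 0, 0], 0.2],
  [[0, 0, 0], [0, 0, 0], 0.4],
  [[0, 0, 0], [0, 0, 0], 0.4],
  [[0, 0, -0.5], [0, 0, 0], 1],
  [[0, 0, -1], [0, 0, 0], 1],
  [[0, 0, -1], [0, 0, 0], 1],
  [[0, 0, -1], [0, 0, 0], 1],
  [[0, 0, 0], [0, 0, 0], 1],
])

```text
clock: 37.7
ee_pos: [505.1, -269.9, 178.5]
orientation: [[-0.99, 0.141, 0.004], [0.141, 0.99, -0.002], [-0.004, -0.002, -1.0]]
wrist_force: [0.1, 0.3, -0.0]
opening: 0.999
finger_force: 0.0
```

```bash
python3 -c "
from h import *
go(503,387,125,185)
p=look('wrist','w2_mid',zb=95)"
```

```text
from [ 505.1 -269.9  178.5] t=37.7 N 33 shift [0.034 0.997 0.08 ] turn [-0.001  0.001 -0.066]
w2_mid wrist px 323 197  c0.88 xy 502.3 -268.2 yaw 172.1 iou 0.97 line -55
w2_mid wrist px 323 197  c0.88 xy 501.5 -268.0 yaw -7.7 iou 0.91 line -1
```

>>> servo_tool([
  [[0.03, 1, 0.06], [0, 0, -0.07], 1],
  [[0.03, 1, 0.06], [0, 0, -0.07], 1],
  [[0.03, 1, 0.06], [0, 0, -0.07], 1],
  [[0.03, 1, 0.06], [0, 0, -0.07], 1],
  [[0.03, 1, 0.06], [0, 0, -0.07], 1],
  [[0.03, 1, 0.06], [0, 0, -0.07], 1],
  [[0.03, 1, 0.06], [0, 0, -0.07], 1],
  [[0.03, 1, 0.06], [0, 0, -0.07], 1],
  [[0.03, 1, 0.06], [0, 0, -0.07], 1],
  [[0.03, 1, 0.06], [0, 0, -0.07], 1],
  [[0.03, 1, 0.06], [0, 0, -0.07], 1],
  [[0.03, 1, 0.06], [0, 0, -0.07], 1],
  [[0.03, 1, 0.06], [0, 0, -0.07], 1],
  [[0.03, 1, 0.06], [0, 0, -0.07], 1],
  [[0.03, 1, 0.06], [0, 0, -0.07], 1],
  [[0.03, 1, 0.06], [0, 0, -0.07], 1],
  [[0.03, 1, 0.06], [0, 0, -0.07], 1],
  [[0.03, 1, 0.06], [0, 0, -0.07], 1],
  [[0.03, 1, 0.06], [0, 0, -0.07], 1],
  [[0.03, 1, 0.06], [0, 0, -0.07], 1],
])

```text
clock: 39.47
ee_pos: [519.9, 131.4, 149.5]
orientation: [[-1.0, -0.005, -0.003], [-0.005, 1.0, 0.001], [0.003, 0.001, -1.0]]
wrist_force: [0.1, -0.6, 0.2]
opening: 1.001
finger_force: 0.0
```

>>> servo_tool([
  [[0.03, 1, 0.08], [0, 0, -0.07], 1],
  [[0.03, 1, 0.08], [0, 0, -0.07], 1],
  [[0.03, 1, 0.08], [0, 0, -0.07], 1],
  [[0.03, 1, 0.08], [0, 0, -0.07], 1],
  [[0.03, 1, 0.08], [0, 0, -0.07], 1],
  [[0.03, 1, 0.08], [0, 0, -0.07], 1],
  [[0.03, 1, 0.08], [0, 0, -0.07], 1],
  [[0.03, 1, 0.08], [0, 0, -0.07], 1],
  [[0.03, 1, 0.08], [0, 0, -0.07], 1],
  [[0.03, 1, 0.08], [0, 0, -0.07], 1],
  [[0.03, 1, 0.08], [0, 0, -0.07], 1],
  [[0.03, 1, 0.08], [0, 0, -0.07], 1],
  [[0.03, 0.8, 0.08], [0, 0, -0.07], 1],
  [[0, 0, 0], [0, 0, 0], 1],
  [[0, 0, 0], [0, 0, 0], 1],
  [[0, 0, 0], [0, 0, 0], 1],
])

```text
clock: 40.8
ee_pos: [500.2, 385.3, 129.6]
orientation: [[-0.995, -0.1, -0.002], [-0.1, 0.995, 0.001], [0.002, 0.001, -1.0]]
wrist_force: [0.3, -0.7, 0.2]
opening: 1.004
finger_force: 0.0
```

```bash
python3 near.py 6.5 0 0 w3_mid
```

```text
d4 c0.71 xy 503.7 386.7 yaw 3.3 iou 0.97 line -56
a0 -174.3 a -176.7 thick along tool x: -1
from [500.6 384.9 130. ] t=40.9 N 7 shift [-0.024  0.01   0.882] turn [ 0.002 -0.001  0.057]
```

>>> servo_tool([
  [[-0.02, 0.01, 0.88], [0, 0, 0.06], 1],
  [[-0.02, 0.01, 0.88], [0, 0, 0.06], 1],
  [[-0.02, 0.01, 0.88], [0, 0, 0.06], 1],
  [[-0.02, 0.01, 0.88], [0, 0, 0.06], 1],
  [[-0.02, 0.01, 0.88], [0, 0, 0.06], 1],
  [[-0.02, 0.01, 0.88], [0, 0, 0.06], 1],
  [[-0.02, 0.01, 0.88], [0, 0, 0.04], 1],
  [[0, 0, 0], [0, 0, 0], -1],
  [[0, 0, 0], [0, 0, 0], -1],
  [[0, 0, 0], [0, 0, 0], -1],
  [[0, 0, 0], [0, 0, 0], -1],
  [[0, 0, 0], [0, 0, 0], -1],
  [[0, 0, 0], [0, 0, 0], -1],
])

```text
clock: 41.98
ee_pos: [503.9, 387.9, 8.6]
orientation: [[-0.998, -0.058, 0.002], [-0.058, 0.998, 0.003], [-0.002, 0.002, -1.0]]
wrist_force: [-0.1, -0.7, 5.8]
opening: 0.403
finger_force: 61.0
```

>>> servo_tool([
  [[0, 0, -1], [0, 0, 0], -1],
  [[0, 0, -1], [0, 0, 0], -1],
  [[0, 0, -1], [0, 0, 0], -1],
  [[0, 0, -1], [0, 0, 0], -1],
  [[0, 0, -1], [0, 0, 0], -1],
  [[0, 0, -1], [0, 0, 0], -1],
  [[0, 0, -1], [0, 0, 0], -1],
  [[0, 0, -1], [0, 0, 0], -1],
])

```text
clock: 42.65
ee_pos: [502.9, 387.3, 168.5]
orientation: [[-0.998, -0.058, -0.0], [-0.058, 0.998, 0.002], [0.0, 0.002, -1.0]]
wrist_force: [0.6, 0.8, -0.7]
opening: 0.402
finger_force: 60.3
```

```bash
python3 -c "
from h import *
s=state();print(s['opening'],s['finger_force'],s['clock'])
go(503.5,-268.5,165,172,7.6)"
```

```text
0.40190542990253836 60.27312397956848 42.65
from [502.9 387.3 168.5] t=42.6 N 33 shift [-0.038 -0.995 -0.   ] turn [-0.003  0.038  0.057]
```

>>> servo_tool([
  [[-0.04, -0.99, 0], [0, 0.04, 0.06], -1],
  [[-0.04, -0.99, 0], [0, 0.04, 0.06], -1],
  [[-0.04, -0.99, 0], [0, 0.04, 0.06], -1],
  [[-0.04, -0.99, 0], [0, 0.04, 0.06], -1],
  [[-0.04, -0.99, 0], [0, 0.04, 0.06], -1],
  [[-0.04, -0.99, 0], [0, 0.04, 0.06], -1],
  [[-0.04, -0.99, 0], [0, 0.04, 0.06], -1],
  [[-0.04, -0.99, 0], [0, 0.04, 0.06], -1],
  [[-0.04, -0.99, 0], [0, 0.04, 0.06], -1],
  [[-0.04, -0.99, 0], [0, 0.04, 0.06], -1],
  [[-0.04, -0.99, 0], [0, 0.04, 0.06], -1],
  [[-0.04, -0.99, 0], [0, 0.04, 0.06], -1],
  [[-0.04, -0.99, 0], [0, 0.04, 0.06], -1],
  [[-0.04, -0.99, 0], [0, 0.04, 0.06], -1],
  [[-0.04, -0.99, 0], [0, 0.04, 0.06], -1],
  [[-0.04, -0.99, 0], [0, 0.04, 0.06], -1],
  [[-0.04, -0.99, 0], [0, 0.04, 0.06], -1],
  [[-0.04, -0.99, 0], [0, 0.04, 0.06], -1],
  [[-0.04, -0.99, 0], [0, 0.04, 0.06], -1],
  [[-0.04, -0.99, 0], [0, 0.04, 0.06], -1],
])

```text
clock: 44.32
ee_pos: [518.4, -9.3, 166.9]
orientation: [[-0.994, 0.067, -0.084], [0.067, 0.998, 0.002], [0.084, -0.004, -0.996]]
wrist_force: [0.1, -0.6, -1.4]
opening: 0.4
finger_force: 60.3
```

```bash
python3 -c "
from h import *
s=state();print(s['opening'],s['finger_force'],s['clock'])
go(503.5,-268.5,160,172,7.6)"
```

```text
0.3999885025890166 60.29123783111572 44.3167
from [518.4  -9.3 166.9] t=44.3 N 13 shift [-0.046 -0.998  0.024] turn [-0.009  0.036  0.052]
```

>>> servo_tool([
  [[-0.05, -0.99, 0.02], [-0.01, 0.036, 0.05], -1],
  [[-0.05, -0.99, 0.02], [-0.01, 0.036, 0.05], -1],
  [[-0.05, -0.99, 0.02], [-0.01, 0.036, 0.05], -1],
  [[-0.05, -0.99, 0.02], [-0.01, 0.036, 0.05], -1],
  [[-0.05, -0.99, 0.02], [-0.01, 0.036, 0.05], -1],
  [[-0.05, -0.99, 0.02], [-0.01, 0.036, 0.05], -1],
  [[-0.05, -0.99, 0.02], [-0.01, 0.036, 0.05], -1],
  [[-0.05, -0.99, 0.02], [-0.01, 0.036, 0.05], -1],
  [[-0.05, -0.99, 0.02], [-0.01, 0.036, 0.05], -1],
  [[-0.05, -0.99, 0.02], [-0.01, 0.036, 0.05], -1],
  [[-0.05, -0.99, 0.02], [-0.01, 0.036, 0.05], -1],
  [[-0.05, -0.99, 0.02], [-0.01, 0.036, 0.05], -1],
  [[-0.05, -0.8, 0.02], [-0.01, 0.036, 0.05], -1],
  [[0, 0, 0], [0, 0, 0], -1],
  [[0, 0, 0], [0, 0, 0], -1],
  [[0, 0, 0], [0, 0, 0], -1],
])

```text
clock: 45.65
ee_pos: [505.9, -261.6, 160.1]
orientation: [[-0.982, 0.136, -0.132], [0.134, 0.991, 0.021], [0.133, 0.002, -0.991]]
wrist_force: [0.0, 0.9, -2.1]
opening: 0.402
finger_force: 60.3
```

```bash
python3 -c "
from h import *
s=state();print(s['opening'],s['finger_force'],s['clock'])
go(503,-268.5,123,172,7.6,6)"
```

```text
0.4022497621866179 60.296019315719604 45.65
from [ 505.9 -261.6  160.1] t=45.6 N 6 shift [-0.025 -0.061  0.308] turn [ 0.003 -0.001  0.006]
```

>>> servo_tool([
  [[-0.03, -0.07, 0.31], [0, 0, 0], -1],
  [[-0.03, -0.07, 0.31], [0, 0, 0], -1],
  [[-0.02, -0.06, 0.31], [0, 0, 0], -1],
  [[-0.02, -0.06, 0.31], [0, 0, 0], -1],
  [[-0.02, -0.05, 0.31], [0, 0, 0], -1],
  [[-0.02, -0.05, 0.29], [0, 0, 0], -1],
  [[0, 0, 0], [0, 0, 0], -1],
  [[0, 0, 0], [0, 0, 0], -1],
])

```text
clock: 46.32
ee_pos: [503.1, -268.7, 123.8]
orientation: [[-0.982, 0.136, -0.13], [0.134, 0.991, 0.02], [0.132, 0.002, -0.991]]
wrist_force: [-0.4, 1.9, 8.6]
opening: 0.403
finger_force: 61.4
```

>>> servo_tool([
  [[0, 0, 0], [0, 0, 0], 0],
  [[0, 0, 0], [0, 0, 0], 0.2],
  [[0, 0, 0], [0, 0, 0], 0.4],
  [[0, 0, 0], [0, 0, 0], 0.4],
  [[0, 0, -0.5], [0, 0, 0], 1],
  [[0, 0, -1], [0, 0, 0], 1],
  [[0, 0, -1], [0, 0, 0], 1],
  [[0, 0, -1], [0, 0, 0], 1],
  [[0, 0, -0.5], [0, -0.63, 0], 1],
  [[0, 0, 0], [0, -0.63, 0], 1],
  [[0, 0, 0], [0, 0, 0], 1],
])

```text
clock: 47.23
ee_pos: [513.0, -270.3, 204.5]
orientation: [[-0.991, 0.136, 0.004], [0.136, 0.991, 0.0], [-0.004, 0.001, -1.0]]
wrist_force: [0.8, -0.2, 0.4]
opening: 0.999
finger_force: 0.0
```

```bash
python3 -c "
from h import *
import h
p=cap('scene');q=cap('side')
save(dict(pixels=np.hstack([cv2.resize(p['pixels'][100:300,200:400],None,fx=2,fy=2,interpolation=cv2.INTER_CUBIC),cv2.resize(q['pixels'][140:340,270:470],None,fx=2,fy=2,interpolation=cv2.INTER_CUBIC)])),'c3.png')
for c in (p,q):
  for n in('mouth','tab','w0_mid'): print(n,[(round(r['conf'],2),np.round(r['point'])) for r in imaging.pinpoint(c,n)[:2]])
h.W=WU
look('wrist','w3_mid',zb=95)"
```

```text
mouth []
tab [(0.77, array([618., 192.,  37.]))]
w0_mid [(0.81, array([604.,  38.,  15.])), (0.61, array([642., 449.,   6.]))]
mouth [(0.81, array([605.,  -4.,   9.]))]
tab [(0.53, array([618., 190.,  37.]))]
w0_mid [(0.56, array([603.,  43.,  18.])), (0.49, array([641., 443.,   8.]))]
w3_mid wrist px 322 191  c0.88 xy 504.2 -268.5 yaw 172.8 iou 0.96 line 0
w3_mid wrist px 322 191  c0.88 xy 503.9 -268.4 yaw -7.5 iou 0.96 line -1
```

View pics/c3.png

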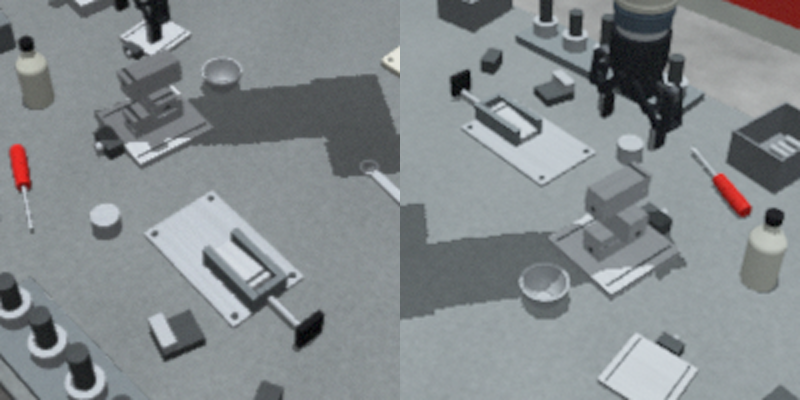

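The pile shows three crossed layers at (145,95) in the left half and (615,215) in the right half. The tab is at rest at (308,328), with free table behind it.

```bash
python3 -c "
from h import *
p=cap('scene')
print('dark block',ray(p,(332,302),20),'shiny',ray(p,(288,267),20))
go(621,252,140,266)"
```

```text
dark block [730.47711415 218.08795188  20.        ] shiny [743.71808786  65.17189576  20.        ]
from [ 513.5 -270.3  201.9] t=47.8 N 23 shift [-0.976  0.857  0.135] turn [ 0.002  0.    -0.68 ]
```

>>> servo_tool([
  [[-0.98, 0.86, 0], [0, 0, -0.68], 1],
  [[-0.98, 0.86, 0], [0, 0, -0.68], 1],
  [[-0.98, 0.86, 0], [0, 0, -0.68], 1],
  [[-0.98, 0.86, 0], [0, 0, -0.68], 1],
  [[-0.98, 0.86, 0.1], [0, 0, -0.68], 1],
  [[-0.98, 0.86, 0.16], [0, 0, -0.68], -1],
  [[-0.98, 0.86, 0.16], [0, 0, -0.68], -1],
  [[-0.98, 0.86, 0.16], [0, 0, -0.68], -1],
  [[-0.98, 0.86, 0.16], [0, 0, -0.68], -1],
  [[-0.98, 0.86, 0.16], [0, 0, -0.68], -1],
  [[-0.98, 0.86, 0.16], [0, 0, -0.68], -1],
  [[-0.98, 0.86, 0.16], [0, 0, -0.68], -1],
  [[-0.98, 0.86, 0.16], [0, 0, -0.68], -1],
  [[-0.98, 0.86, 0.16], [0, 0, -0.68], -1],
  [[-0.98, 0.86, 0.16], [0, 0, -0.68], -1],
  [[-0.98, 0.86, 0.16], [0, 0, -0.68], -1],
  [[-0.98, 0.86, 0.16], [0, 0, -0.68], -1],
  [[-0.98, 0.86, 0.16], [0, 0, -0.68], -1],
  [[-0.98, 0.86, 0.16], [0, 0, -0.68], -1],
  [[-0.98, 0.86, 0.16], [0, 0, -0.68], -1],
])

```text
clock: 49.45
ee_pos: [659.3, 186.9, 152.6]
orientation: [[-0.276, -0.961, -0.002], [-0.961, 0.276, 0.002], [-0.002, 0.002, -1.0]]
wrist_force: [0.3, 0.1, 0.3]
opening: 0.002
finger_force: 0.0
```

>>> servo_tool([
  [[-0.98, 0.86, 0.16], [0, 0, -0.68], -1],
  [[-0.98, 0.86, 0.16], [0, 0, -0.68], -1],
  [[-0.98, 0.86, 0.16], [0, 0, -0.68], -1],
  [[0, 0, 0], [0, 0, 0], -1],
  [[0, 0, 0], [0, 0, 0], -1],
])

```text
clock: 49.87
ee_pos: [620.7, 255.0, 143.7]
orientation: [[-0.067, -0.998, -0.002], [-0.998, 0.067, 0.002], [-0.002, 0.002, -1.0]]
wrist_force: [0.3, -1.1, 0.0]
opening: 0.003
finger_force: 0.0
```

```bash
python3 -c "
from h import *
p=cap('wrist');save(p,'tab.png')
for n in('mouth','tab','w0_mid'): print(n,[(round(r['conf'],2),np.round(r['point'],1),np.round(proj(p,r['point']))) for r in imaging.pinpoint(p,n)[:2]])
go(621,247,24,266)"
```

```text
mouth [(0.31, array([614.6, 190.9,  38.1]), array([325., 123.]))]
tab [(0.91, array([617.3, 188.2,  36.6]), array([321., 120.]))]
w0_mid []
from [622.1 252.9 143.9] t=50.1 N 6 shift [0.051 0.005 0.999] turn [ 0.002  0.004 -0.002]
```

View pics/tab.png

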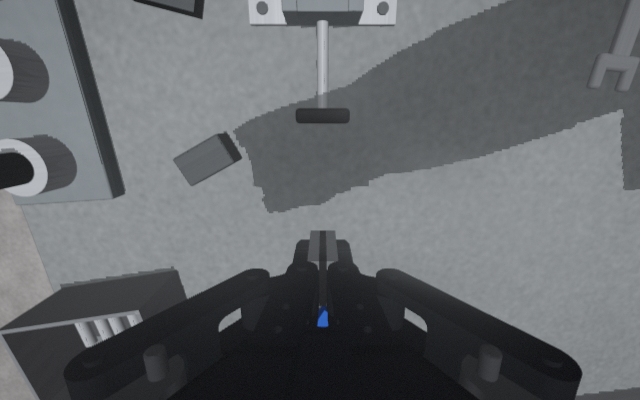

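The tab is at (322,115), in line with the tool; the setting block at (210,158) is clear of the path.

>>> servo_tool([
  [[0.05, 0, 1], [0, 0, 0], -1],
  [[0.05, 0, 1], [0, 0, 0], -1],
  [[0.05, 0, 1], [0, 0, 0], -1],
  [[0.05, 0, 1], [0, 0, 0], -1],
  [[0.05, 0, 1], [0, 0, 0], -1],
  [[0.05, 0, 0.9], [0, 0, 0], -1],
  [[0, 0, 0], [0, 0, 0], -1],
  [[0.8, 0, 0], [0, 0, 0], -1],
  [[0.8, 0, 0], [0, 0, 0], -1],
  [[0.5, 0, 0], [0, 0, 0], -1],
  [[0.4, 0, 0], [0, 0, 0], -1],
  [[0.4, 0, 0], [0, 0, 0], -1],
  [[0.4, 0, 0], [0, 0, 0], -1],
  [[0.4, 0, 0], [0, 0, 0], -1],
  [[0.4, 0, 0], [0, 0, 0], -1],
  [[0.4, 0, 0], [0, 0, 0], -1],
  [[0, 0, 0], [0, 0, 0], -1],
])

```text
clock: 51.48
ee_pos: [615.4, 157.7, 27.0]
orientation: [[-0.07, -0.998, 0.001], [-0.998, 0.07, 0.004], [-0.004, -0.001, -1.0]]
wrist_force: [1.6, 5.8, 4.1]
opening: 0.0
finger_force: 2.8
```

>>> servo_tool([
  [[0.4, 0, 0], [0, 0, 0], -1],
  [[0.4, 0, 0], [0, 0, 0], -1],
  [[0.3, 0, 0], [0, 0, 0], -1],
  [[0, 0, 0], [0, 0, 0], -1],
  [[0, 0, 0], [0, 0, 0], -1],
])

```text
clock: 51.9
ee_pos: [614.1, 136.9, 27.0]
orientation: [[-0.069, -0.998, 0.001], [-0.998, 0.069, 0.004], [-0.004, -0.001, -1.0]]
wrist_force: [1.1, 7.0, 5.0]
opening: -0.001
finger_force: 3.4
```

```bash
python3 -c "
from h import *
for c in ('scene','side'):
  p=cap(c)
  for n in('tab','w0_mid'): print(n,[(round(r['conf'],2),np.round(r['point'])) for r in imaging.pinpoint(p,n)[:3]])"
```

```text
tab [(0.61, array([615., 130.,  39.]))]
w0_mid [(0.84, array([643., 449.,   9.])), (0.61, array([602., -23.,  16.]))]
tab [(0.46, array([613., 126.,  35.])), (0.28, array([606.,  -6.,   6.]))]
w0_mid [(0.65, array([599., -19.,  21.])), (0.42, array([ 600., -456.,   -2.]))]
```

Nearly home; I'll press on until the stop is felt.

>>> servo_tool([
  [[0.2, 0, 0], [0, 0, 0], -1],
  [[0.15, 0, 0], [0, 0, 0], -1],
  [[0, 0, 0], [0, 0, 0], -1],
  [[0, 0, 0], [0, 0, 0], -1],
])

```text
clock: 52.53
ee_pos: [613.6, 131.2, 27.0]
orientation: [[-0.068, -0.998, 0.002], [-0.998, 0.068, 0.006], [-0.006, -0.001, -1.0]]
wrist_force: [2.3, 11.4, 4.5]
opening: 0.001
finger_force: 5.8
```

>>> servo_tool([
  [[0.15, 0, 0], [0, 0, 0], -1],
  [[0, 0, 0], [0, 0, 0], -1],
  [[0, 0, 0], [0, 0, 0], -1],
])

```text
clock: 52.78
ee_pos: [613.6, 131.1, 27.1]
orientation: [[-0.066, -0.998, 0.002], [-0.998, 0.066, 0.011], [-0.012, -0.002, -1.0]]
wrist_force: [3.6, 25.7, 3.8]
opening: 0.0
finger_force: 12.9
```

>>> servo_tool([
  [[-1, 0, 0], [0, 0, 0], -1],
  [[-1, 0, 0], [0, 0, 0], -1],
  [[-1, 0, 0], [0, 0, 0], -1],
  [[-1, 0, 0], [0, 0, 0], -1],
  [[-1, 0, 0], [0, 0, 0], -1],
  [[0, 0, -1], [0, 0, 0], -1],
  [[0, 0, -1], [0, 0, 0], -1],
  [[0, 0, -1], [0, 0, 0], -1],
  [[0, 0, -1], [0, 0, 0], -1],
  [[0, 0, -1], [0, 0, 0], -1],
  [[1, 0, 0], [0, 0, 0], 1],
  [[1, 0, 0], [0, 0, 0], 1],
  [[1, 0, 0], [0, 0, 0], 1],
  [[1, 0, 0], [0, 0, 0], 1],
  [[1, 0, 0], [0, 0, 0], 1],
  [[1, 0, 0], [0, 0, 0], 1],
  [[1, 0, 0], [0, 0, 0], 1],
  [[1, 0, 0], [0, 0, 0], 1],
  [[1, 0, 0], [0, 0, 0], 1],
  [[1, 0, 0], [0, 0, 0], 1],
])

```text
clock: 54.45
ee_pos: [605.3, 25.0, 125.8]
orientation: [[-0.07, -0.998, -0.001], [-0.998, 0.07, 0.002], [-0.002, 0.001, -1.0]]
wrist_force: [0.1, 0.7, -0.4]
opening: 1.001
finger_force: 0.0
```

>>> servo_tool([
  [[1, 0, 0], [0, 0, 0], 1],
  [[1, 0, 0], [0, 0, 0], 1],
  [[1, 0, 0], [0, 0, 0], 1],
  [[0, 0, 0], [0, 0, 0], 1],
  [[0, 0, 0], [0, 0, 0], 1],
])

```text
clock: 54.87
ee_pos: [601.3, -34.6, 125.5]
orientation: [[-0.072, -0.997, -0.001], [-0.997, 0.072, 0.002], [-0.002, 0.001, -1.0]]
wrist_force: [0.2, 0.5, 0.0]
opening: 1.001
finger_force: 0.0
```

```bash
python3 near.py 14 6 0 w0_mid; python3 -c "
from h import *
p=cap('wrist');save(p,'w0.png')
for n in('mouth','tab','w0_mid'): print(n,[(round(r['conf'],2),np.round(r['point'],1)) for r in imaging.pinpoint(p,n)[:2]])"
```

```text
d8 c0.81 xy 596.8 -28.1 yaw 79.5 iou 0.97 line -80
a0 -94.1 a -100.5 thick along tool x: -1
from [601.4 -33.2 125.4] t=55.0 N 6 shift [-0.037  0.042  0.929] turn [0.002 0.004 0.181]
mouth []
tab []
w0_mid [(0.8, array([599.8, -26.6,  21.5]))]
```

View pics/w0.png

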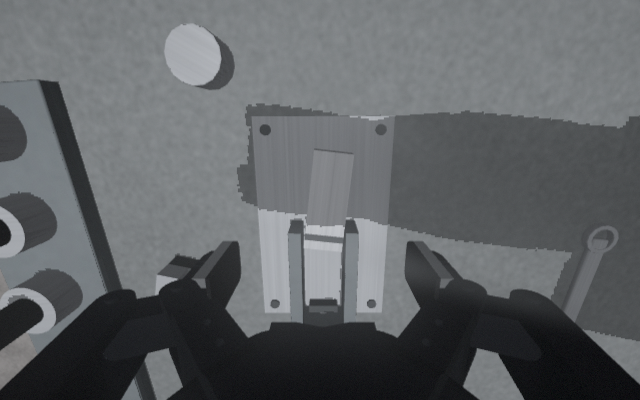

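The wedge stands out of the mouth, at about (330,195). It is skewed by about 6°, with its line and thick end still at the mouth, (324,242).

```bash
python3 near.py 13 6 -5 w0_mid
```

```text
d7 c0.56 xy 596.4 -28.4 yaw 79.6 iou 0.97 line -26
a0 -93.9 a -100.4 thick along tool x: -1
from [601.5 -32.8 125.2] t=55.3 N 6 shift [0.011 0.048 0.935] turn [0.003 0.004 0.18 ]
```

>>> servo_tool([
  [[0.01, 0.05, 0.93], [0, 0, 0.18], 1],
  [[0.01, 0.05, 0.93], [0, 0, 0.18], 1],
  [[0.01, 0.05, 0.93], [0, 0, 0.18], 1],
  [[0.01, 0.05, 0.93], [0, 0, 0.18], 1],
  [[0.01, 0.05, 0.93], [0, 0, 0.18], 1],
  [[0.01, 0.05, 0.93], [0, 0, 0.18], 1],
  [[0, 0, 0], [0, 0, 0], -1],
  [[0, 0, 0], [0, 0, 0], -1],
  [[0, 0, 0], [0, 0, 0], -1],
  [[0, 0, 0], [0, 0, 0], -1],
  [[0, 0, 0], [0, 0, 0], -1],
  [[0, 0, 0], [0, 0, 0], -1],
])

```text
clock: 56.27
ee_pos: [596.3, -33.8, 15.3]
orientation: [[-0.181, -0.983, 0.001], [-0.983, 0.181, 0.002], [-0.002, -0.001, -1.0]]
wrist_force: [0.0, 0.2, 6.0]
opening: 0.396
finger_force: 60.7
```

>>> servo_tool([
  [[0, 0, -0.5], [0, 0, 0], -1],
  [[0, 0, -1], [0, 0, 0], -1],
  [[0, 0, -1], [0, 0, 0], -1],
  [[0, 0, -1], [0, 0, 0], -1],
  [[0, 0, -1], [0, 0, 0], -1],
  [[0, 0, -1], [0, 0, 0], -1],
  [[0, 0, -1], [0, 0, 0], -1],
  [[0, 0, -1], [0, 0, 0], -1],
  [[0, 0, -1], [0, 0, 0], -1],
  [[0, 0, -0.5], [0, 0, 0], -1],
])

```text
clock: 57.1
ee_pos: [595.9, -34.2, 197.1]
orientation: [[-0.181, -0.983, 0.002], [-0.983, 0.181, 0.002], [-0.002, -0.002, -1.0]]
wrist_force: [-0.4, -0.6, -1.4]
opening: 0.4
finger_force: 61.7
```

```bash
python3 -c "
from h import *
s=state();print(s['opening'],s['finger_force'],s['clock'])
go(502.8,-273.5,180,262)"
```

```text
0.3996794782093312 61.73159122467041 57.1
from [595.9 -34.2 197.1] t=57.1 N 13 shift [0.966 0.204 0.065] turn [-0.001  0.001 -0.031]
```

>>> servo_tool([
  [[0.97, 0.2, 0], [0, 0, -0.03], -1],
  [[0.97, 0.2, 0], [0, 0, -0.03], -1],
  [[0.97, 0.2, 0], [0, 0, -0.03], -1],
  [[0.97, 0.2, 0], [0, 0, -0.03], -1],
  [[0.97, 0.2, 0], [0, 0, -0.03], -1],
  [[0.97, 0.2, 0], [0, 0, -0.03], -1],
  [[0.97, 0.2, 0.05], [0, 0, -0.03], -1],
  [[0.97, 0.2, 0.05], [0, 0, -0.03], -1],
  [[0.97, 0.2, 0.05], [0, 0, -0.03], -1],
  [[0.97, 0.2, 0.05], [0, 0, -0.03], -1],
  [[0.97, 0.2, 0.05], [0, 0, -0.03], -1],
  [[0.97, 0.2, 0.05], [0, 0, -0.03], -1],
  [[0.9, 0.2, 0.05], [0, 0, -0.03], -1],
  [[0, 0, 0], [0, 0, 0], -1],
  [[0, 0, 0], [0, 0, 0], -1],
  [[0, 0, 0], [0, 0, 0], -1],
])

```text
clock: 58.43
ee_pos: [503.2, -272.7, 186.2]
orientation: [[-0.141, -0.99, -0.001], [-0.99, 0.141, 0.003], [-0.003, 0.002, -1.0]]
wrist_force: [-0.7, -0.6, -2.5]
opening: 0.399
finger_force: 61.7
```

```bash
python3 -c "
from h import *
s=state();print(s['opening'],s['finger_force'],s['clock'])
go(502.8,-273.5,144.8,262,0,8)"
```

```text
0.3987183282524168 61.66845202445984 58.4333
from [ 503.2 -272.7  186.2] t=58.4 N 8 shift [0.006 0.002 0.259] turn [ 0.002  0.003 -0.003]
```

>>> servo_tool([
  [[0, 0, 0.26], [0, 0, 0], -1],
  [[0, 0, 0.26], [0, 0, 0], -1],
  [[0, 0, 0.26], [0, 0, 0], -1],
  [[0, 0, 0.26], [0, 0, 0], -1],
  [[0, 0, 0.26], [0, 0, 0], -1],
  [[0, 0, 0.26], [0, 0, 0], -1],
  [[0, 0, 0.26], [0, 0, 0], -1],
  [[0, 0, 0.22], [0, 0, 0], -1],
  [[0, 0, 0], [0, 0, 0], -1],
  [[0, 0, 0], [0, 0, 0], -1],
])

```text
clock: 59.27
ee_pos: [503.2, -273.0, 145.1]
orientation: [[-0.141, -0.99, -0.002], [-0.99, 0.141, 0.002], [-0.002, 0.002, -1.0]]
wrist_force: [-0.4, -1.4, -2.5]
opening: 0.398
finger_force: 61.7
```

Not yet in contact; I'll go down 2 mm more.

>>> servo_tool([
  [[0, 0, 0.05], [0, 0, 0], -1],
  [[0, 0, 0.05], [0, 0, 0], -1],
  [[0, 0, 0], [0, 0, 0], -1],
  [[0, 0, 0], [0, 0, 0], -1],
])

```text
clock: 59.6
ee_pos: [503.4, -273.2, 144.4]
orientation: [[-0.141, -0.99, -0.0], [-0.99, 0.141, 0.001], [-0.001, 0.0, -1.0]]
wrist_force: [-2.9, 1.4, 6.0]
opening: 0.401
finger_force: 62.7
```

>>> servo_tool([
  [[0, 0, 0], [0, 0, 0], 0],
  [[0, 0, 0], [0, 0, 0], 0.2],
  [[0, 0, 0], [0, 0, 0], 0.4],
  [[0, 0, 0], [0, 0, 0], 0.4],
  [[0, 0, -0.5], [0, 0, 0], 1],
  [[0, 0, -1], [0, 0, 0], 1],
  [[0, 0, -1], [0, 0, 0], 1],
  [[0, 0, -1], [0, 0, 0], 1],
  [[0, 0, -1], [0, 0, 0], 1],
  [[0, 0, 0], [0, 0, 0], 1],
])

```text
clock: 60.43
ee_pos: [504.4, -273.9, 238.0]
orientation: [[-0.141, -0.99, 0.004], [-0.99, 0.141, -0.001], [0.001, -0.004, -1.0]]
wrist_force: [0.4, 0.6, -0.1]
opening: 1.002
finger_force: 0.0
```

```bash
python3 -c "
from h import *
look('wrist','w0_mid',zb=135,fn='fin.png')
p=cap('scene');q=cap('side')
save(dict(pixels=np.hstack([cv2.resize(p['pixels'][100:300,200:400],None,fx=2,fy=2,interpolation=cv2.INTER_CUBIC),cv2.resize(q['pixels'][140:340,270:470],None,fx=2,fy=2,interpolation=cv2.INTER_CUBIC)])),'c4.png')"
```

```text
w0_mid wrist px 324 206  c0.88 xy 504.0 -267.4 yaw 82.0 iou 0.96 line -48
w0_mid wrist px 324 206  c0.88 xy 504.3 -266.7 yaw -97.7 iou 0.91 line 1
```

View pics/c4.png

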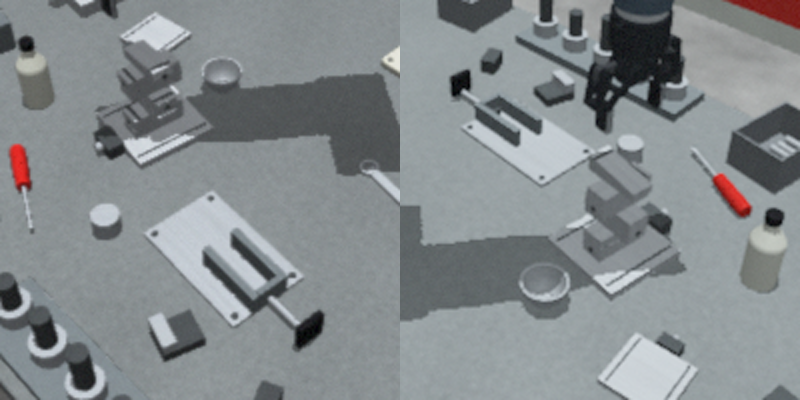

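The nest's wedge lies crosswise on top, at about (150,60) in the left half; the nest is empty and the gripper is clear.

```bash
python3 -c "
from h import *
print(finish_job())"
```

```text
the job is handed in; nothing more can be done
None
```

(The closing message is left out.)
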